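Kit the parts into the fitted nests of the kit tray

TASK

Make up the parts kit for the next build: lay each of the five loose parts (heat sink, black paste jar, small white tin and the two green terminal blocks) in the tray pocket that is cut to its shape, the longer block in the long slot and the shorter block in the short slot, each lying flat on the yellow floor of its pocket, the same way up as now. Set the parts down instead of dropping them in, and leave the red screwdriver where it lies.

Things in the scene. Friction and masses are not known exactly. Their poses are not given: they have to be found in the camera images.
- heatsink: Loose grey aluminium heat sink, 60 (x) x 50 (y) x 26 (z) mm, fins upward and running along x. Origin: centre of the underside. The outer fins are its y faces: grip across y (50 mm). On the bench at the start.
- paste_jar: Loose round black closed jar of thermal paste, diameter 48 mm, 37 mm high. Origin: centre of the underside.
- screw_tin: Loose round white closed tin, diameter 37 mm, 14 mm high. Origin: centre of the underside.
- block_8way: Loose green terminal block, the longer one (eight ways), 12 (x) x 40 (y) x 12.5 (z) mm. Origin: centre of the underside. Grip across x (12 mm).
- block_6way: Loose green terminal block, the shorter one (six ways), 12 (x) x 30 (y) x 12.5 (z) mm. Origin: centre of the underside. Grip across x (12 mm).
- nest_heatsink: Nest of the heat sink: fixed grey plate 80 x 80 x 11 mm, one of four in a 2 x 2 grid (82 mm apart, all turned alike) in a black tray, tops 14 mm above the bench. Origin: centre of its underside, 3 mm above the bench. Pocket 5 mm deep, its yellow floor at z = 6 mm. One centred rectangular pocket, 70 (x) x 60 (y) mm.
- nest_jar: Nest of the jar: fixed grey plate 80 x 80 x 11 mm, one of four in a 2 x 2 grid (82 mm apart, all turned alike) in a black tray, tops 14 mm above the bench. Origin: centre of its underside, 3 mm above the bench. Pocket 5 mm deep, its yellow floor at z = 6 mm. One centred round pocket, diameter 60 mm.
- nest_tin: Nest of the tin: fixed grey plate 80 x 80 x 11 mm, one of four in a 2 x 2 grid (82 mm apart, all turned alike) in a black tray, tops 14 mm above the bench. Origin: centre of its underside, 3 mm above the bench. Pocket 5 mm deep, its yellow floor at z = 6 mm. One centred round pocket, diameter 46 mm.
- nest_terminals: Nest of the two terminal blocks: fixed grey plate 80 x 80 x 11 mm, one of four in a 2 x 2 grid (82 mm apart, all turned alike) in a black tray, tops 14 mm above the bench. Origin: centre of its underside, 3 mm above the bench. Pocket 5 mm deep, its yellow floor at z = 6 mm. Two slots: 22 (x) x 50 (y) mm at x = -19 mm for the longer block, 22 x 38 mm at x = +19 mm for the shorter.
- red_driver: Loose small screwdriver with red handle, 147 mm long along y, 17 mm high, lying on the bench behind the parts; not part of the kit. Origin: below its middle.
Not all that is in view belongs to the job. Leave any turquoise look-alike of the paste_jar alone.

How it is judged:
By the outcome, as a careful person would: the job done as asked, in the order asked, and still so for the second after the job is handed in, with the robot touching nothing.
It also fails if it takes over 115 s, if anything falls off the work surface, if the arm or the gripper's body presses on something with over 40 N, if the wrist force passes 120 N, or if a joint passes its speed limit or range.

ROBOT

A 6-joint arm with a two-finger parallel gripper is mounted at the origin on a cart in front of the work surface, level with it; the furniture and walls round the work are solid. World frame = base frame: x ahead of the robot, y to its left, z up, the work surface at z = 0. Lengths are in m, angles in rad, forces in N, time in s.
With the tool pointing down it reaches from about 0.375 to 0.925 m from the base axis. Payload 5.7 kg.
Tool frame: the origin (TCP) lies midway between the tips of the shut fingers; the grasp point (between the pads) lies 19 mm behind it; z points along the fingers, y is the line along which they close (so a half turn about z gives the same grasp; the last joint's range is limited). The gripper opens to 85 mm and grips with 20 to 120 N. Pads are 22 mm wide; open, the fingers measure 114 mm over their backs; the gripper's body (76 mm by 85 mm) begins 54 mm behind the grasp point. The pads swing forward as they close: fully open they stand 13 mm farther back than shut.
Start: joints at [-1.456, 0.359, 1.51, -0, 1.272, -0.115], TCP at [0.137, -0.584, 0.231] pointing down, gripper open.
Joint ranges: [-2.97, 2.97], [-1.01, 2.36], [0.21, 2.38], [-0.96, 4.11], [0.2, 2.71], [-2.98, 2.98]. Speed limits (rad/s): [2.39, 2.39, 3.14, 3.14, 3.14, 3.14].

INTERFACE

Orientations are given as a 3x3 rotation matrix whose columns are the frame's x, y, z axes.
In Python, from plant import readout, viewer, arm gives the robot as it stands.
- The arm moves only by the tool jog_arm, never from a script. Its argument "increments" is a list of rows, each a list of 2 entries, a list of its own where there are three numbers: the shift along the tool's x, y, z in mm, then the turn about the tool's z in degrees. In form: [[[dx, dy, dz], spin], ...]. A call has 1 to 20 rows; each row is the pose to reach, as a shift and turn from the pose commanded when the call began, along the tool's axes at that moment; what a row does not reach only later rows make up. A row lasts 1/12 s, in which the tool goes at most 41.7 mm and 7.16 degrees, less where a joint would pass 70% of its speed; a pose out of reach is approached as far as the arm can. A call with a gripper value outside its range is refused whole. "jaw" is the finger opening in mm, from 0 to 85.4, set as the call begins (left out, the last holds). The fingers move at their own pace and stop on an object; the grip force is fixed at half the most. Time passes only in rows, so rows that repeat a pose let the fingers close. It gives the time, the measured TCP pose, the force, the opening and the grip force at its end, in the units of the state.
- readout.sense(): the state, without advancing time (a new reading comes with each control period).
- viewer.read_camera(name): name is "scene" or "top" or "wrist"; returns a dict with "frame" (384x512x3 uint8, red, green, blue), "fx", "fy", "cx", "cy" (pixels), "k1" (the pictures are not rectified: a ray, as slopes to the right and down, at radius r is drawn at 1 + k1 r^2 times it, then the intrinsics apply), "R" (3x3) and "t" (3): a world point X has camera coordinates R X + t. Camera axes: x right, y down, z forward; pixel columns grow to the right and rows downward; lengths in m; the calibration is good to about 2 mm. A picture is of the moment at which its call begins. There is no depth.
- arm.hand_in(): hands the job in; it is judged then, once.
The state is a dict: "clock": time; "q": joint angles; "dq": joint speeds; "joint_efforts": joint torques, N m; "eef_pos": TCP position; "tool_rot": TCP orientation; "contact_force": force on the tool from outside, world axes, zero at the start; "ft_torque": the same for the moment, N m; "grip_width": finger opening in m; "grip_force": force on a finger pad.
Only numpy, scipy, OpenCV 4.12 (cv2) and the standard library are available. Lean on these libraries where they do the work, as an engineer would, in place of code of your own. Each camera call takes 0.05 s, during which the arm holds its last target. There are 200 camera calls.

## Working session

There is one attempt and no reset: what is moved stays moved. The work goes in short steps, Python scripts to look and compute and a tool call to move; the robot and the scene stay as the last step left them, time stands still between calls to the robot, and variables do not carry over. Pictures are saved under pics/ and viewed, at most 14 in all, crops included, and the job is handed in when it is done.

Besides the shell and the picture viewer there is one more tool, called after "Call:" in YAML: its name, and indented under it one key for each argument. jog_arm: Moves the arm, as the interface text tells. Its arguments: {"type":"object","properties":{"increments":{"type":"array","items":{"type":"array"}},"jaw":{"type":"number"}},"required":["increments"]}

```bash
ls; mkdir -p pics; cat > h.py <<'E'
import numpy as np, cv2
from plant import readout, viewer, arm
def cam(n):
    c=viewer.read_camera(n); c['R']=np.array(c['R']); c['t']=np.array(c['t']); return c
def save(c,name): cv2.imwrite('pics/'+name,cv2.cvtColor(np.asarray(c['frame']),cv2.COLOR_RGB2BGR))
def ray(c,u,v):
    xd=np.array([(u-c['cx'])/c['fx'],(v-c['cy'])/c['fy']]); x=xd.copy()
    for _ in range(20): x=xd/(1+c['k1']*(x@x))
    R=c['R']; return -R.T@c['t'], R.T@np.array([x[0],x[1],1.])
def onz(c,u,v,z):
    o,d=ray(c,u,v); return o+d*(z-o[2])/d[2]
def proj(c,X):
    p=c['R']@np.asarray(X,float)+c['t']; x=p[:2]/p[2]; x=x*(1+c['k1']*(x@x))
    return np.array([c['fx']*x[0]+c['cx'],c['fy']*x[1]+c['cy']])
def tri(obs): # [(c,u,v)...] -> point, residual
    A=np.zeros((3,3));b=np.zeros(3);L=[]
    for c,u,v in obs:
        o,d=ray(c,u,v); d=d/np.linalg.norm(d); P=np.eye(3)-np.outer(d,d); A+=P;b+=P@o;L.append((o,P))
    X=np.linalg.solve(A,b); return X,[np.linalg.norm(P@(X-o)) for o,P in L]
E
python3 - <<'E'
from h import *
s=readout.sense(); print(s)
for n in ['scene','top','wrist']:
    c=cam(n); save(c,n+'0.png'); print(n,c['fx'],c['k1'],-c['R'].T@c['t'],c['R'])
E
```

```text
pics
{'clock': 0.0, 'q': array([-1.45608059e+00,  3.59506723e-01,  1.51144721e+00, -2.65176949e-05,
        1.27250913e+00, -1.15126778e-01]), 'dq': array([-0.00089624,  0.00070996,  0.00030204,  0.00103813,  0.0018172 ,
       -0.00033645]), 'joint_efforts': array([ 2.18133224e-03, -5.27617192e+01, -2.78619450e+01, -3.75532318e-04,
        1.28133831e-02, -1.60004481e-05]), 'eef_pos': array([ 0.13658236, -0.58353655,  0.23044695]), 'tool_rot': array([[ 9.73700527e-01,  2.27831573e-01, -2.39274948e-04],
       [ 2.27831620e-01, -9.73698778e-01,  1.85521227e-03],
       [ 1.89694205e-04, -1.86093556e-03, -9.99998250e-01]]), 'contact_force': array([ 0.12094747, -0.11804966, -0.01505456]), 'ft_torque': array([ 0.01151939, -0.0413254 , -0.03791284]), 'grip_force': 0.0, 'grip_width': 0.08528523183753}
scene 452.28749286148815 -0.020346243349389132 [ 0.2383807  -0.60889605  0.83438737] [[ 0.87405736 -0.48540969 -0.02002926]
 [-0.36148181 -0.62225458 -0.69435592]
 [ 0.32458379  0.61414711 -0.71935296]]
top 420.1051404562428 -0.08559932911462828 [0.48523209 0.09633679 1.38304481] [[-0.01810835 -0.99974758 -0.0132987 ]
 [-0.99456994  0.01937472 -0.10225094]
 [ 0.10248279  0.01137489 -0.99466974]]
wrist 314.5091208419552 -0.06202282103620178 [ 0.21054144 -0.56657514  0.37354043] [[ 0.22832407 -0.97358367 -0.00171936]
 [-0.92974055 -0.21856534  0.2963304 ]
 [-0.28887823 -0.06606081 -0.95508394]]
```

View pics/scene0.png

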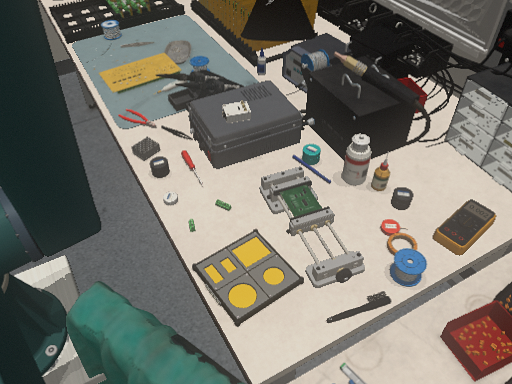

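View pics/top0.png

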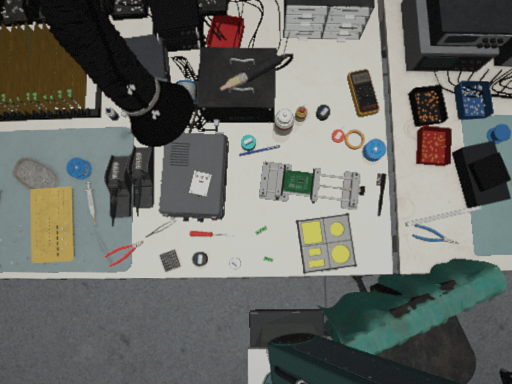

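The scene and top views show, in the top image, the heat sink at (170,260), jar (200,258), tin (235,263), blocks (262,230) and (268,259), driver (205,234) and tray (327,243). The turquoise jar is at (248,142). I'll enlarge both to pick out features.

```bash
python3 - <<'E'
from h import *
a=cv2.imread('pics/top0.png')[205:285,145:365]; b=cv2.imread('pics/scene0.png')[120:330,120:310]
cv2.imwrite('pics/topz.png',cv2.resize(a,None,fx=3.6,fy=3.6,interpolation=cv2.INTER_CUBIC))
cv2.imwrite('pics/scz.png',cv2.resize(b,None,fx=2.8,fy=2.8,interpolation=cv2.INTER_CUBIC))
for n in ['top','scene']:
    c=cam(n); f=c['frame']; hsv=cv2.cvtColor(np.ascontiguousarray(f),cv2.COLOR_RGB2HSV)
    for nm,lo,hi in [('yel',(20,120,120),(34,255,255)),('grn',(45,80,40),(80,255,255)),('red',(0,150,100),(6,255,255))]:
        m=cv2.inRange(hsv,lo,hi); k,l,st,ce=cv2.connectedComponentsWithStats(m)
        for i in range(1,k):
            if st[i,4]>12:
                u,v=ce[i]; z=.009 if nm=='yel' else .0125
                p=onz(c,u,v,z)
                if .3<p[0]<.8 and -.35<p[1]<.4:
                    r=cv2.minAreaRect(np.argwhere(l==i)[:,::-1].astype(np.float32))
                    print(n,nm,np.round(ce[i],1),st[i,4],np.round(p,3),np.round(r[1],1),round(r[2]))
E
```

```text
top yel [311.6 232.1] 355 [ 0.522 -0.056  0.009] [20.2 17.5] 82
top yel [336.6 228.5] 125 [ 0.532 -0.139  0.009] [11. 11.] 90
top yel [340.3 253.7] 231 [ 0.45  -0.148  0.009] [16. 16.] 90
top yel [314.4 251.3] 57 [ 0.46  -0.063  0.009] [ 5.5 10.2] 83
top yel [316.2 263. ] 79 [ 0.422 -0.068  0.009] [ 5.4 14.1] 82
top grn [297.5 181.7] 490 [ 0.689 -0.015  0.012] [28.2 20.3] 9
top grn [260.5 229.9] 21 [0.532 0.11  0.012] [2.1 9.4] 60
top grn [267.8 258.8] 15 [0.439 0.088 0.012] [6.6 1.9] 18
top red [200.1 233.7] 76 [0.524 0.308 0.012] [ 3. 21.] 90
scene yel [250.9 251.5] 618 [ 0.522 -0.056  0.009] [22.  31.9] 59
scene yel [227.9 264.9] 127 [ 0.46  -0.063  0.009] [14.4  9.1] 51
scene yel [213.4 273.5] 183 [ 0.422 -0.067  0.009] [19.7  9.6] 52
scene yel [273.1 275.7] 278 [ 0.533 -0.137  0.009] [16. 20.] 90
scene yel [242.1 295.5] 539 [ 0.451 -0.147  0.009] [23. 28.] 90
scene grn [222.3 204.5] 35 [0.53  0.104 0.012] [13.4  3.5] 23
scene grn [190.1 224.7] 21 [0.434 0.084 0.012] [11.   1.8] 81
scene grn [212.8 370.9] 60 [ 0.328 -0.263  0.012] [14.6 10.6] 80
scene grn [205.9 371.5] 15 [ 0.316 -0.258  0.012] [2.6 7.6] 22
scene grn [224.5 379.1] 32 [ 0.34  -0.287  0.012] [11.2  3.7] 51
scene red [187.4 158.8] 80 [0.523 0.307 0.012] [18.5  4.8] 59
```

View pics/topz.png

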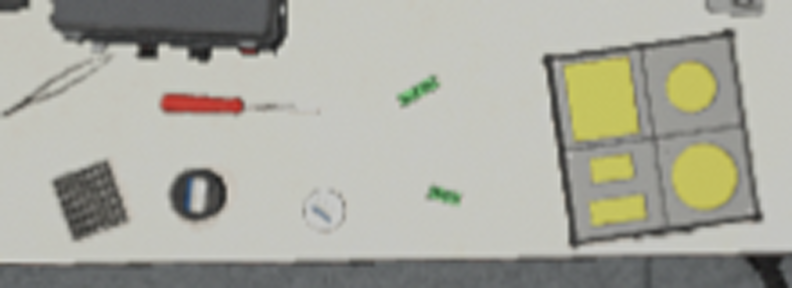

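View pics/scz.png

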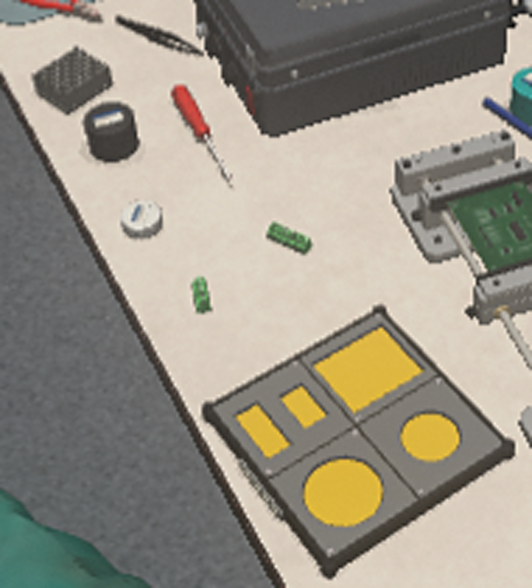

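The pocket centres agree to about 2 mm between the two views at z = 9 mm. The tray yaw is about 7°. Next I move the wrist camera over the parts.

Call:
jog_arm:
  increments:
    - [[402,-300,0],0]
    - [[402,-300,0],0]
    - [[402,-300,0],0]
    - [[402,-300,0],0]
    - [[402,-300,0],0]
    - [[402,-300,0],0]
    - [[402,-300,0],0]
    - [[402,-300,0],0]
    - [[402,-300,0],0]
    - [[402,-300,0],0]
    - [[402,-300,0],0]
    - [[402,-300,0],0]
    - [[487,-660,0],0]
    - [[487,-660,0],0]
    - [[487,-660,0],0]
    - [[487,-660,0],0]
    - [[487,-660,0],0]
    - [[487,-660,0],0]
    - [[487,-660,0],0]
    - [[487,-660,0],0]

```text
clock: 1.92
eef_pos: [0.4599, 0.1336, 0.2316]
tool_rot: [[0.974, 0.228, 0.001], [0.228, -0.974, 0.0], [0.001, 0.0, -1.0]]
contact_force: [1.5, 0.0, 0.4]
grip_width: 0.0853
grip_force: 0.0
```

```bash
python3 - <<'E'
from h import *
import pickle
c=cam('wrist'); save(c,'w1.png'); pickle.dump(c,open('w1.pkl','wb')); s=readout.sense(); print(s['clock'],s['eef_pos'],s['tool_rot'],s['contact_force'])
E
```

```text
1.9667 [0.45974041 0.14085944 0.23171477] [[ 9.73031903e-01  2.30668541e-01  9.69186905e-04]
 [ 2.30658721e-01 -9.73015902e-01  6.05059146e-03]
 [ 2.33871537e-03 -5.66386711e-03 -9.99981225e-01]] [0.37990943 5.56169321 0.11428549]
```

View pics/w1.png

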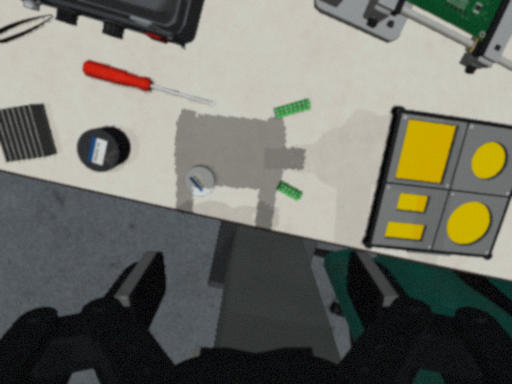

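The view shows the heat sink (26,132), jar (104,149), tin (200,181), blocks (293,107) and (289,190), driver (145,85) and tray (440,180). I take a second, stationary view 90 mm further left.

Call:
jog_arm:
  increments:
    - [[20,-88,0],0]
    - [[20,-88,0],0]
    - [[20,-88,0],0]
    - [[20,-88,0],0]
    - [[20,-88,0],0]

```text
clock: 2.38
eef_pos: [0.4595, 0.2215, 0.2311]
tool_rot: [[0.973, 0.229, -0.0], [0.229, -0.973, -0.001], [-0.001, 0.001, -1.0]]
contact_force: [-0.4, -1.2, -0.4]
grip_width: 0.0853
grip_force: 0.0
```

```bash
cat > m.py <<'E'
from h import *
import pickle
def masks(c,zb=0.0):
    f=np.ascontiguousarray(c['frame']); hsv=cv2.cvtColor(f,cv2.COLOR_RGB2HSV)
    H,W=f.shape[:2]; out=[]
    for nm,lo,hi in [('yel',(20,120,100),(34,255,255)),('grn',(45,70,30),(80,255,255)),('dark',(0,0,0),(179,255,95))]:
        m=cv2.inRange(hsv,lo,hi)
        m=cv2.morphologyEx(m,cv2.MORPH_CLOSE,np.ones((3,3)))
        k,l,st,ce=cv2.connectedComponentsWithStats(m)
        for i in range(1,k):
            x,y,w,h,a=st[i]
            if a<80 or x<=0 or y<=0 or x+w>=W: continue
            p=onz(c,*ce[i],0.009)
            if not(.38<p[0]<.62 and -.25<p[1]<.45): continue
            cnt=max(cv2.findContours((l==i).astype(np.uint8),cv2.RETR_EXTERNAL,cv2.CHAIN_APPROX_NONE)[0],key=len)[:,0]
            out.append((nm,ce[i],a,cnt))
    return out
def rect(c,cnt,z):
    P=np.array([onz(c,u,v,z)[:2] for u,v in cnt])*1000
    r=cv2.minAreaRect(P.astype(np.float32)); 
    b=cv2.boxPoints(r); e1=b[1]-b[0]; e2=b[2]-b[1]; e=e1 if np.hypot(*e1)>np.hypot(*e2) else e2
    return np.round(r[0],1),np.round(sorted(r[1]),1),round(np.degrees(np.arctan2(e[1],e[0]))%180,1)
E
python3 - <<'E'
from m import *
c=cam('wrist'); save(c,'w2.png'); pickle.dump(c,open('w2.pkl','wb')); s=readout.sense(); print(s['clock'],s['eef_pos'],np.round(s['tool_rot'],4))
c1=pickle.load(open('w1.pkl','rb'))
for n,cc in [('w1',c1),('w2',c)]:
    for nm,ce,a,cnt in masks(cc):
        z={'yel':.009,'grn':.0125,'dark':.026}[nm]
        print(n,nm,np.round(ce,1),a,rect(cc,cnt,z),rect(cc,cnt,.0))
E
```

```text
2.4333 [0.4595246  0.22079771 0.23112227] [[ 9.736e-01  2.281e-01 -7.000e-04]
 [ 2.281e-01 -9.736e-01 -9.000e-04]
 [-8.000e-04  7.000e-04 -1.000e+00]]
w1 yel [425.  150.9] 2827 (array([523.3, -58.2]), array([59.4, 70.7]), np.float32(6.7)) (array([523.1, -63.3]), array([60.8, 72.4]), np.float32(6.7))
w1 yel [488.2 160. ] 979 (array([ 532.9, -140.1]), array([43.5, 44.6]), np.float32(14.0)) (array([ 532.9, -147.3]), array([44.6, 45.7]), np.float32(14.0))
w1 yel [411.8 202.1] 480 (array([460.2, -65.7]), array([22., 37.]), np.float32(96.9)) (array([458.4, -71. ]), array([22.5, 37.9]), np.float32(96.9))
w1 yel [468.2 222.7] 1431 (array([ 450.8, -149.9]), array([56.8, 58.8]), np.float32(24.5)) (array([ 448.7, -157.3]), array([58.2, 60.3]), np.float32(24.5))
w1 yel [404.  230.5] 580 (array([422.2, -70.1]), array([21.7, 49.2]), np.float32(97.0)) (array([419.4, -75.6]), array([22.2, 50.4]), np.float32(97.0))
w1 grn [292.1 108.2] 359 (array([533.8, 109.3]), array([11.5, 39.8]), np.float32(119.7)) (array([533.8, 107.9]), array([11.9, 41.2]), np.float32(119.7))
w1 grn [289.  190.5] 229 (array([44
[... 1105 characters left out ...]
), np.float32(72.8)) (array([437.1,  84.3]), array([11.3, 33.2]), np.float32(72.8))
w2 dark [ 95.6 147.5] 2544 (array([441.7, 402.5]), array([57.8, 59. ]), np.float32(109.8)) (array([434.9, 414.7]), array([62.2, 63.4]), np.float32(109.8))
w2 dark [179.3 163.8] 1386 (array([444.2, 306.9]), array([47.9, 56.1]), np.float32(145.7)) (array([437.5, 312. ]), array([51.4, 60.3]), np.float32(145.7))
w2 dark [482.  221.1] 88 (array([456.5, -59.6]), array([20.1, 43. ]), np.float32(129.5)) (array([450.8, -81.9]), array([21.6, 46.2]), np.float32(129.5))
w2 dark [471.4 249.6] 114 (array([418.8, -63.2]), array([21.2, 52.8]), np.float32(121.3)) (array([410.3, -85.8]), array([22.8, 56.7]), np.float32(121.3))
```

View pics/w2.png

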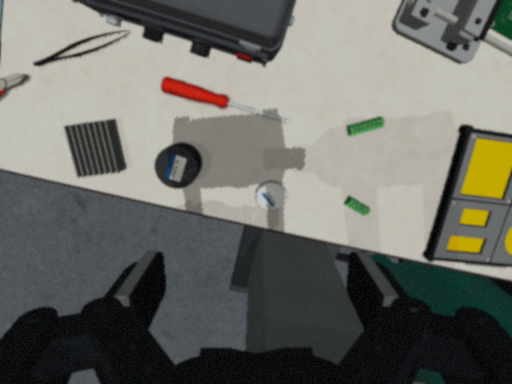

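Both blocks have the right size at z = 12.5 mm (40 x 11.5 and 31 x 11.3 mm). In w2 the heat sink is at (96,148), the jar at (179,165) and the tin at (269,195). Next I work out the heat sink, jar and tin from these.

```bash
python3 - <<'E'
from m import *
c1=pickle.load(open('w1.pkl','rb'));c2=pickle.load(open('w2.pkl','rb'))
cnt=[m for m in masks(c2) if m[0]=='dark'][0][3]
ap=cv2.approxPolyDP(cnt.reshape(-1,1,2).astype(np.int32),4,True)[:,0]
for u,v in ap: print('hs',u,v,np.round(onz(c2,u,v,.026)*1e3,1),np.round(onz(c2,u,v,0)*1e3,1))
for nm,c,(a,b,w,h) in [('w1',c1,(170,150,60,60)),('w2',c2,(240,165,60,60))]:
    g=cv2.cvtColor(np.ascontiguousarray(c['frame'][b:b+h,a:a+w]),cv2.COLOR_RGB2GRAY)
    g=cv2.resize(g,None,fx=4,fy=4,interpolation=cv2.INTER_CUBIC)
    cs=cv2.HoughCircles(g,cv2.HOUGH_GRADIENT,1.5,40,param1=80,param2=20,minRadius=48,maxRadius=75)
    if cs is not None:
        for x,y,r in cs[0][:3]: print(nm,'tin',a+x/4,b+y/4,r/4,np.round(onz(c,a+x/4,b+y/4,.014)*1e3,1))
for c in (c1,c2): print(-c['R'].T@c['t'])
# label patch of jar -> height via triangulation (bright inside jar)
obs=[]
for c,(a,b,w,h) in [(c1,(84,130,40,35)),(c2,(160,145,40,40))]:
    f=np.ascontiguousarray(c['frame'][b:b+h,a:a+w]); m=(f.min(2)>130).astype(np.uint8)
    k,l,st,ce=cv2.connectedComponentsWithStats(m); ok=[i for i in range(1,k) if st[i,0]>0 and st[i,1]>0 and st[i,0]+st[i,2]<w and st[i,1]+st[i,3]<h]
    i=max(ok,key=lambda i:st[i,4]); obs.append((c,a+ce[i][0],b+ce[i][1])); print(obs[-1][1:],st[i,4])
print('jar label',tri(obs))
E
```

```text
hs 114 120 [477.6 385.2  26. ] [473.4 396.1   0. ]
hs 65 127 [457.9 439.2  26. ] [452.3 454.1   0. ]
hs 78 175 [406.  420.4  26. ] [396.4 434.    0. ]
hs 125 167 [427.9 367.   26. ] [420.  376.6   0. ]
w2 tin 251.8125 208.3125 15.6375 [408.5 214.4  14. ]
[0.53374135 0.150877   0.37456913]
[0.53345772 0.23902376 0.37405649]Traceback (most recent call last):
  File "<stdin>", line 18, in <module>
ValueError: max() iterable argument is empty
```

Call:
jog_arm:
  increments:
    - [[24,-180,85],-6.8]
    - [[24,-180,85],-6.8]
    - [[24,-180,85],-6.8]
    - [[24,-180,85],-6.8]
    - [[24,-180,85],-6.8]
    - [[24,-180,85],-6.8]
    - [[24,-180,85],-6.8]

```text
clock: 3.02
eef_pos: [0.442, 0.4016, 0.1452]
tool_rot: [[0.94, 0.342, -0.002], [0.342, -0.94, -0.002], [-0.002, 0.001, -1.0]]
contact_force: [-0.0, -1.1, -0.4]
grip_width: 0.0855
grip_force: 0.0
```

```bash
python3 - <<'E'
from m import *
c=cam('wrist'); pickle.dump(c,open('w3.pkl','wb')); save(c,'w3.png')
s=readout.sense(); print(s['clock'],s['eef_pos'],np.round(s['tool_rot'],4)); print(-c['R'].T@c['t'])
for nm,ce,a,cnt in masks(c):
    if nm=='dark':
        print(np.round(ce),a,rect(c,cnt,.026),rect(c,cnt,0)); ap=cv2.approxPolyDP(cnt.reshape(-1,1,2).astype(np.int32),4,True)[:,0]
        for u,v in ap: print(u,v,np.round(onz(c,u,v,.026)*1e3,1),np.round(onz(c,u,v,0)*1e3,1))
E
```

```text
3.0667 [0.44244265 0.40090199 0.14597019] [[ 9.400e-01  3.411e-01 -9.000e-04]
 [ 3.411e-01 -9.400e-01 -1.600e-03]
 [-1.400e-03  1.200e-03 -1.000e+00]]
[0.5136091  0.42776261 0.2880179 ]
[247. 182.] 3462 (array([442.8, 409.7]), array([50.2, 59.2]), np.float32(20.0)) (array([435.8, 407.9]), array([55.1, 65.1]), np.float32(20.0))
221 152 [463.2 440.2  26. ] [458.2 441.5   0. ]
221 218 [407.  421.8  26. ] [396.4 421.2   0. ]
225 212 [413.6 420.2  26. ] [403.7 419.5  -0. ]
229 217 [410.3 415.4  26. ] [400.1 414.1   0. ]
231 212 [415.4 415.2  26. ] [405.7 414.    0. ]
259 213 [423.1 391.5  26. ] [414.1 387.9   0. ]
261 207 [429.  391.8  26. ] [420.6 388.3   0. ]
266 214 [424.3 385.4  26. ] [415.4 381.2   0. ]
269 202 [435.7 386.8  26. ] [428.  382.8   0. ]
273 214 [426.4 379.5  26. ] [417.8 374.7   0. ]
276 154 [477.4 396.3  26. ] [473.8 393.2   0. ]
[429. 255.] 186 (array([437.3, 224.2]), array([13.4, 30.3]), np.float32(164.5)) (array([429.7, 204. ]), array([14.7, 33.3]), np.float32(164.5))
443 246 [451.  216.8  26. ] [444.8 195.8   0. ]
422 255 [435.8 231.5  26. ] [428.1 212.    0. ]
423 271 [420.9 221.8  26. ] [411.7 201.3   0. ]
426 259 [433.4 225.6  26. ] [425.4 205.5   0. ]
```

View pics/w3.png

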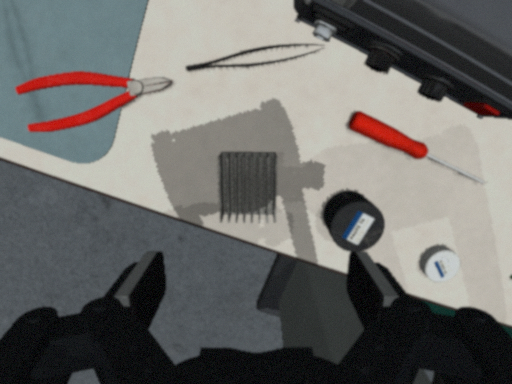

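The heat sink, now nearly below the camera, measures 50.2 x 59.2 mm at z = 26 mm, centre (443, 410) mm, yaw 20°. The jar is at (354,222) and the tin at (440,264). Descend and grip.

Call:
jog_arm:
  increments:
    - [[3,-8,40],0]
    - [[3,-8,80],0]
    - [[3,-8,110],0]
    - [[3,-8,125],0]
    - [[3,-8,135],0]
    - [[3,-8,140],0]
    - [[3,-8,140],0]

```text
clock: 3.65
eef_pos: [0.443, 0.4099, 0.0065]
tool_rot: [[0.94, 0.34, 0.0], [0.34, -0.94, -0.0], [-0.0, 0.0, -1.0]]
contact_force: [0.7, -0.2, 0.3]
grip_width: 0.0855
grip_force: 0.0
```

Call:
jog_arm:
  increments:
    - [[0,0,0],0]
    - [[0,0,0],0]
    - [[0,0,0],0]
    - [[0,0,0],0]
    - [[0,0,0],0]
    - [[0,0,0],0]
  jaw: 30

```text
clock: 4.15
eef_pos: [0.4433, 0.4118, 0.0081]
tool_rot: [[0.94, 0.342, 0.002], [0.342, -0.94, 0.002], [0.003, -0.001, -1.0]]
contact_force: [-0.7, -0.9, 7.1]
grip_width: 0.0487
grip_force: 63.0
```

Call:
jog_arm:
  increments:
    - [[0,0,-30],0]
    - [[0,0,-65],0]
    - [[0,0,-100],0]
    - [[-85,466,-100],13]
    - [[-85,466,-100],13]
    - [[-85,466,-100],13]
    - [[-85,466,-100],13]
    - [[-85,466,-100],13]
    - [[-85,466,-100],13]
    - [[-85,466,-100],13]
    - [[-85,466,-100],13]
    - [[-85,466,-100],13]
    - [[-85,466,-100],13]
    - [[-85,466,-100],13]
    - [[-85,466,-100],13]
    - [[-85,466,-100],13]
    - [[-85,466,-100],13]
    - [[-85,466,-100],13]
    - [[-85,466,-100],13]
    - [[-85,466,-100],13]

```text
clock: 5.82
eef_pos: [0.5211, -0.0545, 0.1064]
tool_rot: [[0.992, 0.123, -0.0], [0.123, -0.992, 0.0], [-0.0, -0.0, -1.0]]
contact_force: [0.8, -0.7, -0.1]
grip_width: 0.0489
grip_force: 62.4
```

```bash
python3 - <<'E'
from m import *
c=cam('wrist'); pickle.dump(c,open('w4.pkl','wb')); save(c,'w4.png')
s=readout.sense(); print(s['clock'],s['eef_pos'],np.round(s['tool_rot'],4),s['grip_width'],s['contact_force'])
for nm,ce,a,cnt in masks(c):
    if nm=='yel': print(np.round(ce),a,rect(c,cnt,.009))
E
```

```text
5.8667 [ 0.52113546 -0.0545642   0.10635099] [[ 9.924e-01  1.232e-01 -3.000e-04]
 [ 1.232e-01 -9.924e-01  3.000e-04]
 [-3.000e-04 -3.000e-04 -1.000e+00]] 0.04867627144375249 [-0.19906849 -0.48685764 -0.14500138]
[259. 178.] 3884 (array([536.7, -54.9]), array([41.4, 59.4]), np.float32(97.1))
[362. 196.] 2366 (array([ 532.2, -139. ]), array([44.8, 45.2]), np.float32(97.3))
[365. 275.] 1149 (array([ 463.4, -158.9]), array([26.2, 53.3]), np.float32(53.1))
```

View pics/w4.png

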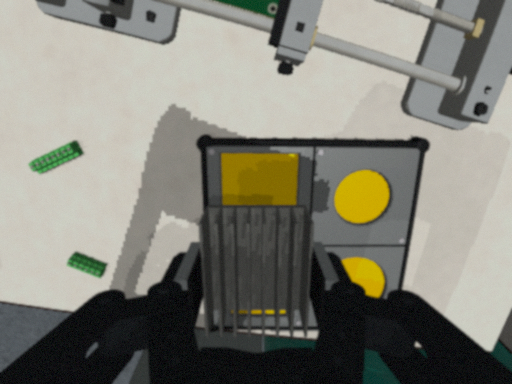

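The heat sink is held and covers the lower part of its pocket. The visible pocket strip at (259,178) gives a pocket centre of about (522, -57) mm. The grip is good, so I descend.

Call:
jog_arm:
  increments:
    - [[2,2,30],0.2]
    - [[2,2,60],0.2]
    - [[2,2,75],0.2]
    - [[2,2,82],0.2]
    - [[2,2,86],0.2]
    - [[2,2,88],0.2]
    - [[2,2,88],0.2]

```text
clock: 6.45
eef_pos: [0.5236, -0.0564, 0.0195]
tool_rot: [[0.993, 0.118, -0.0], [0.118, -0.993, 0.001], [-0.0, -0.001, -1.0]]
contact_force: [-1.9, 3.6, 9.1]
grip_width: 0.0488
grip_force: 64.4
```

Call:
jog_arm:
  increments:
    - [[0,0,1],0]
    - [[0,0,1],0]
    - [[0,0,1],0]

```text
clock: 6.7
eef_pos: [0.5238, -0.0564, 0.0191]
tool_rot: [[0.993, 0.118, 0.001], [0.118, -0.993, 0.001], [0.001, -0.001, -1.0]]
contact_force: [-3.0, 3.8, 12.4]
grip_width: 0.049
grip_force: 64.7
```

```bash
python3 - <<'E'
from m import *
c=cam('wrist'); a=cv2.cvtColor(c['frame'],cv2.COLOR_RGB2BGR)[130:350,180:420]
d=cam('scene'); b=cv2.cvtColor(d['frame'],cv2.COLOR_RGB2BGR)[210:310,190:300]
im=np.hstack([cv2.resize(a,(436,400),interpolation=cv2.INTER_CUBIC),cv2.resize(b,(360,400),interpolation=cv2.INTER_CUBIC)])
cv2.imwrite('pics/chk5.png',im)
E
```

```text
(no output)
```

View pics/chk5.png

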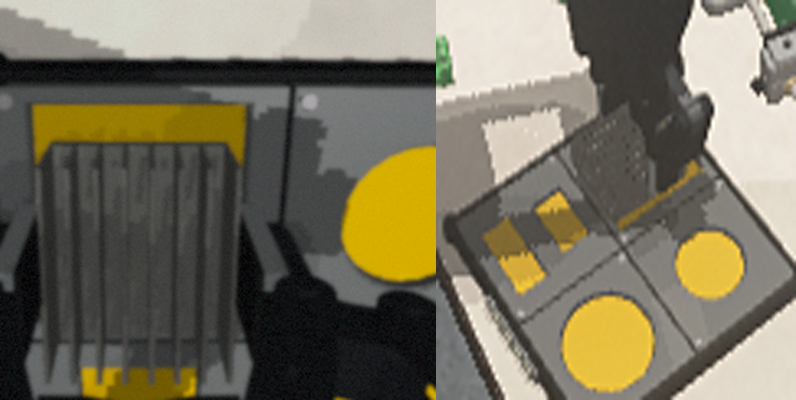

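The pocket's front edge is at (198–318, 187) px and the heat sink's top front edge at (207–304, 209) px. Next I compute the heat sink's position.

```bash
python3 - <<'E'
from m import *
c=cam('wrist'); save(c,'w5.png')
for z in (.009,.014): print('pocket',z,[np.round(onz(c,u,v,z)*1e3,1) for u,v in [(198.2,186.7),(317.6,186.7)]])
for z in (.028,.03,.035,.038,.041):
    a,b=[onz(c,u,v,z)*1e3 for u,v in [(207.5,208.7),(303.8,208.7)]]; print(z,np.round(a,1),np.round(b,1),np.linalg.norm(a-b),'mid from TCP (tool x)',((a+b)/2-readout.sense()['eef_pos']*1e3)@readout.sense()['tool_rot'][:,0])
E
```

```text
pocket 0.009 [array([553.6, -23.4,   9. ]), array([560.8, -83.5,   9. ])]
pocket 0.014 [array([555.1, -24.2,  14. ]), array([562.1, -82.3,  14. ])]
0.028 [549.5 -31.3  28. ] [554.6 -74.6  28. ] 43.60484919388481 mid from TCP (tool x) 28.418022602321294
0.03 [550.2 -31.5  30. ] [555.3 -74.2  30. ] 42.95486519067621 mid from TCP (tool x) 29.12600374599179
0.035 [552.1 -32.1  35. ] [557.  -73.2  35. ] 41.329905182654635 mid from TCP (tool x) 30.89595660516797
0.038 [553.2 -32.5  38. ] [558.  -72.6  38. ] 40.35492917784171 mid from TCP (tool x) 31.95792832067366
0.041 [554.3 -32.9  41. ] [559. -72.  41.] 39.379953173028746 mid from TCP (tool x) 33.01990003617945
```

Its centre is within 2 mm of the pocket centre, so the contact is with the floor. Press slightly more, then release.

Call:
jog_arm:
  increments:
    - [[0,0,1],0]
    - [[0,0,1],0]
    - [[0,0,1],0]

```text
clock: 7.1
eef_pos: [0.5241, -0.0564, 0.0187]
tool_rot: [[0.993, 0.118, 0.001], [0.118, -0.993, 0.001], [0.001, -0.001, -1.0]]
contact_force: [-2.9, 4.3, 17.8]
grip_width: 0.0492
grip_force: 65.5
```

Call:
jog_arm:
  increments:
    - [[0,0,0],0]
    - [[0,0,0],0]
    - [[0,0,0],0]
    - [[0,0,0],0]
    - [[0,0,-30],0]
    - [[0,0,-70],0]
    - [[0,0,-105],0]
    - [[0,0,-130],0]
    - [[0,0,-130],0]
  jaw: 70

```text
clock: 7.85
eef_pos: [0.5275, -0.0585, 0.1516]
tool_rot: [[0.993, 0.118, 0.009], [0.118, -0.993, -0.002], [0.009, 0.003, -1.0]]
contact_force: [-0.4, 0.2, 0.3]
grip_width: 0.07
grip_force: 0.0
```

```bash
python3 - <<'E'
from m import *
c=cam('wrist'); pickle.dump(c,open('w6.pkl','wb')); save(c,'w6.png')
s=readout.sense(); print(s['clock'],s['eef_pos'],np.round(s['tool_rot'],4),s['grip_width'],s['contact_force'])
for nm,ce,a,cnt in masks(c):
    print(nm,np.round(ce),a,rect(c,cnt,.009),rect(c,cnt,.035))
E
```

```text
7.9 [ 0.52606509 -0.05823672  0.14918628] [[ 0.993   0.1178  0.0063]
 [ 0.1178 -0.993  -0.0015]
 [ 0.006   0.0022 -1.    ]] 0.06978322855140442 [ 0.58028677 -0.79289726 -0.45377676]
yel [254. 164.] 901 (array([522.9, -56.5]), array([59. , 68.6]), np.float32(6.8)) (array([530. , -55.9]), array([53.6, 62.3]), np.float32(6.8))
yel [340. 189.] 1745 (array([ 532.4, -138.6]), array([44.8, 45.7]), np.float32(116.4)) (array([ 538.6, -130.5]), array([40.8, 41.6]), np.float32(116.4))
yel [253. 250.] 684 (array([459.4, -64.2]), array([21.1, 38.3]), np.float32(96.7)) (array([472.3, -62.8]), array([19.2, 34.9]), np.float32(96.7))
yel [324. 264.] 1142 (array([ 453.9, -142.3]), array([44. , 59.7]), np.float32(150.7)) (array([ 467.3, -133.8]), array([40. , 54.2]), np.float32(150.7))
yel [255. 284.] 763 (array([421.7, -69.7]), array([20.4, 48.3]), np.float32(96.7)) (array([438. , -67.8]), array([18.5, 43.9]), np.float32(96.7))
grn [ 80. 157.] 533 (array([534.2, 107.9]), array([11.4, 45. ]), np.float32(119.1)) (array([540.3,  93.6]), array([10.3, 40.9]), np.float32(119.1))
grn [104. 250.] 368 (array([441.5,  86.4]), array([14.7, 31.1]), np.float32(72.9)) (array([456. ,  74.1]), array([13.3, 28.3]), np.float32(72.9))
dark [376. 103.] 104 (array([ 614. , -156.3]), array([ 5.8, 25. ]), np.float32(5.5)) (array([ 612.8, -146.6]), array([ 5.3, 22.7]), np.float32(5.5))
dark [433. 114.] 108 (array([ 611.7, -209.9]), array([ 9.7, 10.5]), np.float32(98.0)) (array([ 610.7, -195.3]), array([8.8, 9.5]), np.float32(98.0))
dark [354. 199.] 215 (array([ 526.3, -149. ]), array([28.4, 49.1]), np.float32(149.9)) (array([ 533.2, -139.9]), array([25.9, 44.7]), np.float32(149.9))
dark [107. 248.] 207 (array([444.4,  83.5]), array([12.1, 29.4]), np.float32(64.7)) (array([458.7,  71.4]), array([11. , 26.7]), np.float32(64.7))
```

View pics/w6.png

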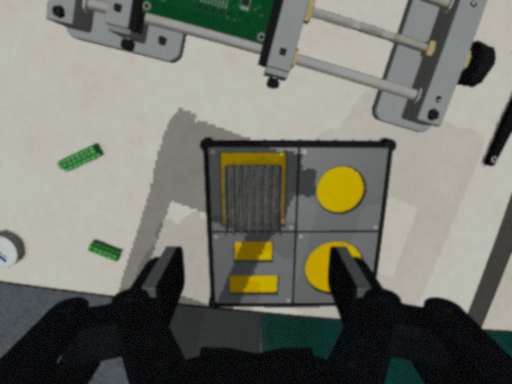

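The heat sink lies in its pocket at (253,195) px, with a yellow margin in front and on both sides. On to the jar.

Call:
jog_arm:
  increments:
    - [[-37,-364,0],0]
    - [[-37,-364,0],0]
    - [[-37,-364,0],0]
    - [[-37,-364,0],0]
    - [[-37,-364,0],0]
    - [[-37,-364,0],0]
    - [[-37,-364,0],0]
    - [[-37,-364,0],0]
    - [[-37,-364,0],0]
    - [[-37,-364,0],0]
    - [[-37,-364,0],0]
    - [[-37,-364,0],0]

```text
clock: 8.9
eef_pos: [0.4432, 0.2987, 0.1451]
tool_rot: [[0.993, 0.119, -0.002], [0.119, -0.993, -0.002], [-0.002, 0.001, -1.0]]
contact_force: [-0.4, -0.7, 0.4]
grip_width: 0.0701
grip_force: 0.0
```

```bash
python3 - <<'E'
from m import *
c=cam('wrist'); pickle.dump(c,open('w7.pkl','wb')); save(c,'w7.png')
s=readout.sense(); print(s['clock'],s['eef_pos'],np.round(s['tool_rot'],4)); print(-c['R'].T@c['t'])
for nm,ce,a,cnt in masks(c):
    if nm=='dark':print(nm,np.round(ce),a,rect(c,cnt,.037),rect(c,cnt,.0))
E
```

```text
8.95 [0.44356505 0.29820312 0.14536606] [[ 0.9931  0.1174 -0.0018]
 [ 0.1174 -0.9931 -0.0013]
 [-0.0019  0.0011 -1.    ]]
[0.51888932 0.30792197 0.28795176]
dark [94. 54.] 849 (array([539.1, 430.4]), array([13. , 94.8]), np.float32(118.8)) (array([542.1, 448.5]), array([ 14.9, 108.8]), np.float32(118.8))
dark [469. 111.] 266 (array([532.6, 132.5]), array([10.5, 38.3]), np.float32(119.6)) (array([534.6, 106.7]), array([12.1, 43.9]), np.float32(119.6))
dark [244. 187.] 2442 (array([446.7, 308.5]), array([47.6, 52.6]), np.float32(6.8)) (array([436.1, 308.5]), array([54.6, 60.3]), np.float32(6.8))
dark [349. 201.] 116 (array([445.4, 218.8]), array([ 8.7, 26.1]), np.float32(144.5)) (array([434.5, 205.7]), array([10. , 29.9]), np.float32(144.5))
```

View pics/w7.png

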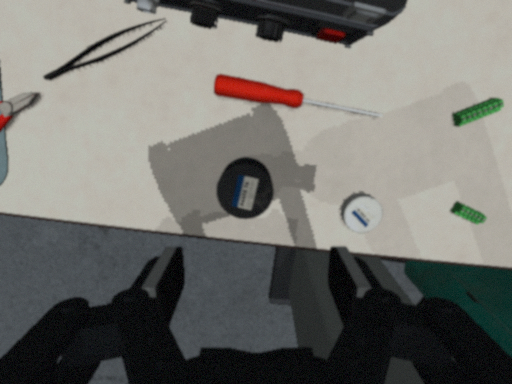

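The jar is at (246,187) px and measures 47.6 mm across at z = 37 mm, centre (444, 308) mm. The tin is at (362,213) px. Grip the jar.

Call:
jog_arm:
  increments:
    - [[2,-10,40],0]
    - [[2,-10,80],0]
    - [[2,-10,105],0]
    - [[2,-10,120],0]
    - [[2,-10,128],0]
    - [[2,-10,133],0]
    - [[2,-10,133],0]

```text
clock: 9.53
eef_pos: [0.445, 0.3086, 0.0128]
tool_rot: [[0.993, 0.116, -0.001], [0.116, -0.993, -0.001], [-0.001, 0.0, -1.0]]
contact_force: [0.0, 0.4, 0.2]
grip_width: 0.0702
grip_force: 0.0
```

Call:
jog_arm:
  increments:
    - [[0,0,0],0]
    - [[0,0,0],0]
    - [[0,0,0],0]
    - [[0,0,0],0]
    - [[0,0,0],0]
  jaw: 30

```text
clock: 9.95
eef_pos: [0.4459, 0.3099, 0.0149]
tool_rot: [[0.993, 0.118, 0.002], [0.118, -0.993, 0.001], [0.003, -0.001, -1.0]]
contact_force: [0.3, -1.2, 7.1]
grip_width: 0.0451
grip_force: 61.7
```

```bash
python3 - <<'E'
from m import *
c3=pickle.load(open('w3.pkl','rb'));c=pickle.load(open('w7.pkl','rb'))
obs=[]
for c,(a,b,w,h) in [(c3,(405,230,70,65)),(c,(325,180,75,65))]:
    g=cv2.cvtColor(np.ascontiguousarray(c['frame'][b:b+h,a:a+w]),cv2.COLOR_RGB2HSV)
    m=cv2.inRange(g,(95,60,30),(130,255,255)); k,l,st,ce=cv2.connectedComponentsWithStats(m)
    i=1+np.argmax(st[1:,4]); print('label',ce[i]+[a,b],st[i,4]); obs.append((c,*(ce[i]+[a,b])))
    gg=cv2.resize(cv2.cvtColor(np.ascontiguousarray(c['frame'][b:b+h,a:a+w]),cv2.COLOR_RGB2GRAY),None,fx=4,fy=4,interpolation=cv2.INTER_CUBIC)
    cs=cv2.HoughCircles(gg,cv2.HOUGH_GRADIENT,1.5,200,param1=60,param2=15,minRadius=60,maxRadius=90)
    if cs is not None:
        x,y,r=cs[0][0]; print('circ',a+x/4,b+y/4,r/4,np.round(onz(c,a+x/4,b+y/4,.014)*1e3,1),'diam',2e3*np.linalg.norm(onz(c,a+x/4,b+y/4,.014)-onz(c,a+(x+r)/4,b+y/4,.014)))
print(tri(obs))
E
```

```text
label [438.83673469 268.75510204] 49
circ 435.5625 262.4375 16.275 [429.6 204.9  14. ] diam 34.559286848197495
label [359.63636364 218.14545455] 55
circ 359.6875 211.6875 19.35 [430.5 199.3  14. ] diam 36.83596747301929
(array([0.42437763, 0.19809583, 0.01439071]), [np.float64(0.00012177165746410177), np.float64(0.00012177165746416797)])
```

The tin's label triangulates to z = 14.4 mm, which matches its height. The tin is at about (430, 200) mm. Carry the jar over.

Call:
jog_arm:
  increments:
    - [[0,0,-30],0]
    - [[0,0,-60],0]
    - [[0,0,-90],0]
    - [[-48,454,-90],0]
    - [[-48,454,-90],0]
    - [[-48,454,-90],0]
    - [[-48,454,-90],0]
    - [[-48,454,-90],0]
    - [[-48,454,-90],0]
    - [[-48,454,-90],0]
    - [[-48,454,-90],0]
    - [[-48,454,-90],0]
    - [[-48,454,-90],0]
    - [[-48,454,-90],0]
    - [[-48,454,-90],0]
    - [[-48,454,-90],0]
    - [[-48,454,-90],0]
    - [[-48,454,-90],0]
    - [[-48,454,-90],0]
    - [[-48,454,-90],0]

```text
clock: 11.62
eef_pos: [0.4506, -0.1455, 0.1034]
tool_rot: [[0.993, 0.12, -0.0], [0.12, -0.993, 0.0], [-0.0, -0.0, -1.0]]
contact_force: [-0.3, -0.1, -0.2]
grip_width: 0.0458
grip_force: 61.9
```

```bash
python3 - <<'E'
from m import *
c=cam('wrist'); pickle.dump(c,open('w8.pkl','wb')); a=cv2.cvtColor(c['frame'],cv2.COLOR_RGB2BGR)[100:384,120:400]
d=cam('scene'); b=cv2.cvtColor(d['frame'],cv2.COLOR_RGB2BGR)[200:330,180:310]
cv2.imwrite('pics/chk8.png',np.hstack([cv2.resize(a,(394,400),interpolation=cv2.INTER_CUBIC),cv2.resize(b,(400,400),interpolation=cv2.INTER_CUBIC)]))
s=readout.sense(); print(s['clock'],s['eef_pos'],np.round(s['tool_rot'],4),s['grip_width'],s['contact_force'])
E
```

```text
11.7167 [ 0.45072112 -0.14583298  0.1033442 ] [[ 9.928e-01  1.196e-01 -1.000e-04]
 [ 1.196e-01 -9.928e-01  2.000e-04]
 [-1.000e-04 -2.000e-04 -1.000e+00]] 0.04577361415700704 [-0.24135056  0.37716034 -0.58788983]
```

View pics/chk8.png

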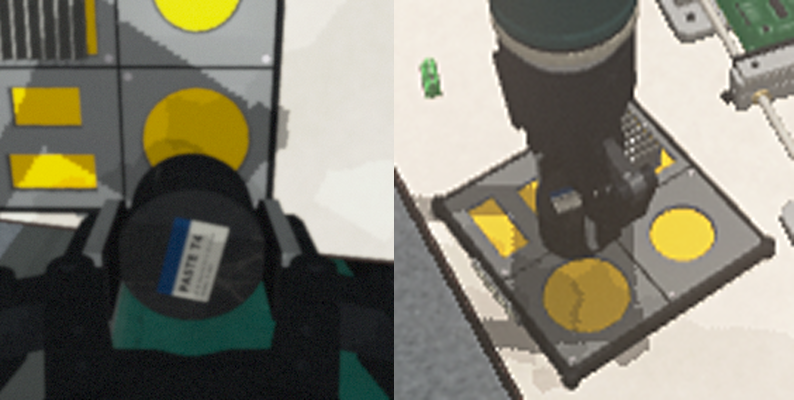

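The jar is held level; the pocket, at (196,138) in the crop, lies straight ahead. Lower it.

Call:
jog_arm:
  increments:
    - [[2,2,30],0]
    - [[2,2,55],0]
    - [[2,2,68],0]
    - [[2,2,74],0]
    - [[2,2,76],0]
    - [[2,2,77],0]
    - [[2,2,78],0]
    - [[2,2,78],0]

```text
clock: 12.38
eef_pos: [0.4536, -0.1488, 0.026]
tool_rot: [[0.993, 0.118, 0.001], [0.118, -0.993, -0.001], [0.001, 0.001, -1.0]]
contact_force: [-0.4, -0.3, -0.3]
grip_width: 0.0454
grip_force: 61.9
```

Call:
jog_arm:
  increments:
    - [[0,0,1],0]
    - [[0,0,1],0]

```text
clock: 12.55
eef_pos: [0.4533, -0.1488, 0.0248]
tool_rot: [[0.993, 0.118, 0.001], [0.118, -0.993, -0.0], [0.001, 0.001, -1.0]]
contact_force: [-0.8, 0.2, 0.3]
grip_width: 0.0455
grip_force: 61.9
```

Call:
jog_arm:
  increments:
    - [[0,0,1],0]
    - [[0,0,1],0]
    - [[0,0,2],0]
    - [[0,0,2],0]

```text
clock: 12.88
eef_pos: [0.4533, -0.1488, 0.0238]
tool_rot: [[0.993, 0.118, 0.001], [0.118, -0.993, -0.0], [0.001, 0.001, -1.0]]
contact_force: [-3.3, 0.8, 20.0]
grip_width: 0.0449
grip_force: 64.0
```

Call:
jog_arm:
  increments:
    - [[0,0,-1],0]
    - [[0,0,-1],0]
    - [[0,0,-1],0]
    - [[0,0,-1],0]
    - [[0,0,-30],0]
    - [[0,0,-70],0]
    - [[0,0,-105],0]
    - [[18,-344,-115],0]
    - [[18,-344,-115],0]
    - [[18,-344,-115],0]
    - [[18,-344,-115],0]
    - [[18,-344,-115],0]
    - [[18,-344,-115],0]
    - [[18,-344,-115],0]
    - [[18,-344,-115],0]
    - [[18,-344,-115],0]
    - [[18,-344,-115],0]
    - [[18,-344,-115],0]
  jaw: 65

```text
clock: 14.38
eef_pos: [0.4298, 0.1952, 0.137]
tool_rot: [[0.993, 0.12, -0.001], [0.12, -0.993, -0.001], [-0.001, 0.001, -1.0]]
contact_force: [-1.2, -0.7, -0.0]
grip_width: 0.065
grip_force: 0.0
```

```bash
python3 - <<'E'
from m import *
c=cam('wrist'); pickle.dump(c,open('w9.pkl','wb')); save(c,'w9.png')
s=readout.sense(); print(s['clock'],s['eef_pos'],np.round(s['tool_rot'],4))
u,v=proj(c,[.430,.2,.014]); print(u,v); a,b=int(u-45),int(v-45)
f=np.ascontiguousarray(c['frame'][b:b+90,a:a+90]); 
g=cv2.resize(cv2.cvtColor(f,cv2.COLOR_RGB2GRAY),None,fx=4,fy=4,interpolation=cv2.INTER_CUBIC)
cs=cv2.HoughCircles(g,cv2.HOUGH_GRADIENT,1.5,30,param1=60,param2=15,minRadius=70,maxRadius=100)
for x,y,r in cs[0][:4]: print('circ',a+x/4,b+y/4,r/4,np.round(onz(c,a+x/4,b+y/4,.014)*1e3,1),2e3*np.linalg.norm(onz(c,a+x/4,b+y/4,.014)-onz(c,a+(x+r)/4,b+y/4,.014)))
for nm,ce,ar,cnt in masks(c):
    if nm!='dark': print(nm,np.round(ce),ar,rect(c,cnt,.009 if nm=='yel' else .0125))
t=cam('top'); f=np.ascontiguousarray(t['frame']); m=cv2.inRange(cv2.cvtColor(f,cv2.COLOR_RGB2HSV),(0,0,0),(179,255,70))
E
```

```text
14.4333 [0.42990889 0.19438651 0.13701196] [[ 9.929e-01  1.186e-01 -8.000e-04]
 [ 1.186e-01 -9.929e-01 -8.000e-04]
 [-9.000e-04  7.000e-04 -1.000e+00]]
250.44125863983044 188.24969780703125
circ 234.0625 208.0625 23.125 [409.9 212.4  14. ] 41.45737327551198
circ 244.5625 211.4375 20.1625 [407.8 202.7  14. ] 36.264366942794055
circ 220.5625 204.6875 24.775 [411.6 224.7  14. ] 44.297705689701104
circ 231.8125 200.1875 18.175 [417.  215.2  14. ] 32.331472429646986
grn [375.  79.] 723 (array([533.8, 110.5]), array([11.4, 42.3]), np.float32(119.6))
grn [374. 191.] 434 (array([440.3,  89.4]), array([11.5, 33.7]), np.float32(73.3))
```

```bash
python3 - <<'E'
from m import *
def tin(c,p):
    u,v=proj(c,p); a,b=int(u-40),int(v-40)
    f=np.ascontiguousarray(c['frame'][b:b+80,a:a+80]).astype(int)
    rb=f[...,0]-f[...,2]; print(f[40,::6].tolist()); print(np.percentile(rb,[5,30,50,80]))
    for th in (4,7,10,13):
        m=((rb<th)&(f.max(2)>90)).astype(np.uint8); m=cv2.morphologyEx(m,cv2.MORPH_OPEN,np.ones((3,3)))
        k,l,st,ce=cv2.connectedComponentsWithStats(m)
        if k<2: continue
        i=1+np.argmax(st[1:,4]); cnt=max(cv2.findContours((l==i).astype(np.uint8),cv2.RETR_EXTERNAL,cv2.CHAIN_APPROX_NONE)[0],key=len)[:,0]+[a,b]
        print(th,st[i],rect(c,cnt,.014))
tin(pickle.load(open('w9.pkl','rb')),[.43,.2,.014]); tin(pickle.load(open('w7.pkl','rb')),[.43,.2,.014])
E
```

```text
[[129, 123, 118], [124, 121, 114], [125, 124, 118], [123, 120, 114], [109, 109, 105], [128, 128, 127], [51, 62, 80], [97, 96, 91], [124, 123, 116], [121, 121, 119], [117, 119, 116], [110, 110, 105], [114, 109, 105], [115, 112, 106]]
[ 0.  7.  9. 10.]
4 [ 26  23  41  39 819] (array([428.7, 194.9]), array([34.9, 35.3]), np.float32(95.9))
7 [  24   23   43   40 1150] (array([428.1, 195.7]), array([35.8, 37. ]), np.float32(96.9))
10 [  23   10   57   54 1788] (array([435.2, 194. ]), array([43.2, 53.1]), np.float32(156.1))
13 [   0    0   80   80 5676] (array([429.2, 200.9]), array([72. , 72.2]), np.float32(6.9))
[[187, 184, 174], [184, 180, 170], [184, 181, 170], [183, 182, 172], [73, 74, 71], [185, 189, 190], [48, 73, 108], [149, 150, 144], [181, 185, 177], [185, 186, 183], [180, 186, 180], [171, 169, 159], [175, 173, 161], [177, 174, 164]]
[-2. 10. 12. 14.]
4 [ 25  23  38  37 931] (array([428.9, 196.7]), array([35. , 35.6]), np.float32(35.9))
7 [  24   22   41   39 1096] (array([427.9, 196.3]), array([36.7, 37.2]), np.float32(54.2))
10 [  24   22   41   41 1221] (array([428.3, 195.9]), array([37.5, 38.2]), np.float32(126.2))
13 [  11   20   56   51 1806] (array([424.4, 200.8]), array([49.6, 51.3]), np.float32(99.1))
```

The tin measures 37 mm across at z = 14 mm, centre (428, 196) mm, and both views agree.

Call:
jog_arm:
  increments:
    - [[-1,-2,40],0]
    - [[-1,-2,80],0]
    - [[-1,-2,105],0]
    - [[-1,-2,120],0]
    - [[-1,-2,127],0]
    - [[-1,-2,130],0]
    - [[-1,-2,130],0]

```text
clock: 15.07
eef_pos: [0.4293, 0.196, 0.0072]
tool_rot: [[0.993, 0.116, -0.001], [0.116, -0.993, -0.0], [-0.001, 0.0, -1.0]]
contact_force: [0.7, -0.0, 0.1]
grip_width: 0.065
grip_force: 0.0
```

Call:
jog_arm:
  increments:
    - [[0,0,0],0]
    - [[0,0,0],0]
    - [[0,0,0],0]
    - [[0,0,0],0]
    - [[0,0,0],0]
  jaw: 20

```text
clock: 15.48
eef_pos: [0.43, 0.197, 0.0089]
tool_rot: [[0.993, 0.118, 0.003], [0.118, -0.993, 0.0], [0.003, 0.0, -1.0]]
contact_force: [-0.2, -3.1, 9.3]
grip_width: 0.0319
grip_force: 58.5
```

Call:
jog_arm:
  increments:
    - [[0,0,-20],0]
    - [[0,0,-50],0]
    - [[0,0,-85],0]
    - [[65,344,-85],0]
    - [[65,344,-85],0]
    - [[65,344,-85],0]
    - [[65,344,-85],0]
    - [[65,344,-85],0]
    - [[65,344,-85],0]
    - [[65,344,-85],0]
    - [[65,344,-85],0]
    - [[65,344,-85],0]
    - [[65,344,-85],0]
    - [[65,344,-85],0]
    - [[65,344,-85],0]
    - [[65,344,-85],0]
    - [[65,344,-85],0]

```text
clock: 16.9
eef_pos: [0.5334, -0.1353, 0.0924]
tool_rot: [[0.993, 0.12, -0.001], [0.12, -0.993, 0.001], [-0.001, -0.001, -1.0]]
contact_force: [-0.3, -0.3, -0.2]
grip_width: 0.0318
grip_force: 59.3
```

```bash
python3 - <<'E'
from m import *
c=cam('wrist'); pickle.dump(c,open('w10.pkl','wb')); save(c,'w10.png')
s=readout.sense(); print(s['clock'],s['eef_pos'],np.round(s['tool_rot'],4),s['grip_width'],s['contact_force'])
o=s['eef_pos']; f=np.ascontiguousarray(c['frame']).astype(int)
m=((f[...,0]-f[...,2]<10)&(f.max(2)>110)&(f.max(2)-f.min(2)<25)).astype(np.uint8)
u,v=proj(c,o+[0,0,.006]); print('expect tin px',u,v)
k,l,st,ce=cv2.connectedComponentsWithStats(m)
for i in range(1,k):
    if st[i,4]>300 and abs(ce[i][0]-u)<60 and ce[i][1]>v-60:
        cnt=max(cv2.findContours((l==i).astype(np.uint8),cv2.RETR_EXTERNAL,cv2.CHAIN_APPROX_NONE)[0],key=len)[:,0]
        print(st[i],rect(c,cnt,o[2]+.006))
for nm,ce,ar,cnt in masks(c):
    if nm=='yel': print(np.round(ce),ar,rect(c,cnt,.009))
E
```

```text
16.95 [ 0.5335521  -0.13549969  0.09234954] [[ 9.928e-01  1.196e-01 -6.000e-04]
 [ 1.196e-01 -9.928e-01  5.000e-04]
 [-6.000e-04 -5.000e-04 -1.000e+00]] 0.03196196777037313 [-0.59190477  0.10893168 -0.07778298]
expect tin px 256.25543723035435 261.3551724601203
[ 225  230   62   65 2373] (array([ 532.5, -135.4]), array([29.7, 35.4]), np.float32(7.5))
[253 312  25  34 394] (array([ 493.9, -144.9]), array([ 9. , 20.9]), np.float32(173.3))
[159. 179.] 1672 (array([522.7, -55.9]), array([60. , 69.2]), np.float32(6.6))
[260. 202.] 2368 (array([ 535.3, -137.9]), array([39.5, 45.2]), np.float32(91.8))
[158. 277.] 908 (array([459.3, -63.6]), array([20., 38.]), np.float32(97.6))
[289. 293.] 107 (array([ 456.1, -172.1]), array([ 4.4, 27. ]), np.float32(17.5))
[228. 297.] 139 (array([ 447.2, -121.9]), array([ 6.6, 22.7]), np.float32(177.0))
```

Call:
jog_arm:
  increments:
    - [[0,3,30],0]
    - [[0,3,55],0]
    - [[0,3,66],0]
    - [[0,3,71],0]
    - [[0,3,73],0]
    - [[0,3,74],0]
    - [[0,3,74],0]

```text
clock: 17.53
eef_pos: [0.5351, -0.14, 0.0191]
tool_rot: [[0.993, 0.118, 0.001], [0.118, -0.993, -0.0], [0.001, 0.001, -1.0]]
contact_force: [0.6, 0.1, -0.4]
grip_width: 0.0318
grip_force: 59.2
```

Call:
jog_arm:
  increments:
    - [[0,0,0.5],0]
    - [[0,0,1],0]
    - [[0,0,1],0]

```text
clock: 17.78
eef_pos: [0.535, -0.1402, 0.018]
tool_rot: [[0.993, 0.118, 0.001], [0.118, -0.993, -0.0], [0.001, 0.001, -1.0]]
contact_force: [-0.3, 0.5, 0.8]
grip_width: 0.0321
grip_force: 59.6
```

Call:
jog_arm:
  increments:
    - [[-1,-2,0],0]
    - [[-1,-2,0.5],0]
    - [[-1,-2,1],0]
    - [[-1,-2,1.5],0]
    - [[-1,-2,1.5],0]

```text
clock: 18.2
eef_pos: [0.5341, -0.1384, 0.0178]
tool_rot: [[0.993, 0.118, 0.002], [0.118, -0.993, -0.001], [0.002, 0.001, -1.0]]
contact_force: [-3.2, 0.2, 17.7]
grip_width: 0.0314
grip_force: 62.5
```

Call:
jog_arm:
  increments:
    - [[0,0,-1],0]
    - [[0,0,-1],0]
    - [[0,0,-1],0]
    - [[0,0,-1],0]
    - [[0,0,-40],0]
    - [[0,0,-80],0]
    - [[29,-246,-112],-112.7]
    - [[29,-246,-112],-112.7]
    - [[29,-246,-112],-112.7]
    - [[29,-246,-112],-112.7]
    - [[29,-246,-112],-112.7]
    - [[29,-246,-112],-112.7]
    - [[29,-246,-112],-112.7]
    - [[29,-246,-112],-112.7]
    - [[29,-246,-112],-112.7]
    - [[29,-246,-112],-112.7]
    - [[29,-246,-112],-112.7]
    - [[29,-246,-112],-112.7]
    - [[29,-246,-112],-112.7]
    - [[29,-246,-112],-112.7]
  jaw: 52

```text
clock: 19.87
eef_pos: [0.5326, 0.1097, 0.1274]
tool_rot: [[-0.299, 0.954, -0.001], [0.954, 0.299, 0.0], [0.0, -0.001, -1.0]]
contact_force: [-0.2, 0.8, -0.3]
grip_width: 0.0521
grip_force: 0.0
```

Call:
jog_arm:
  increments:
    - [[0,0,0],-12.4]
    - [[0,0,0],-12.4]
    - [[0,0,0],-12.4]
    - [[0,0,0],-12.4]
  jaw: 36

```text
clock: 20.2
eef_pos: [0.5328, 0.1096, 0.1275]
tool_rot: [[-0.489, 0.872, -0.001], [0.872, 0.489, 0.0], [0.0, -0.001, -1.0]]
contact_force: [0.5, 0.3, -0.4]
grip_width: 0.036
grip_force: 0.0
```

```bash
cat > gl.py <<'E'
from m import *
c=cam('wrist'); 
s=readout.sense(); print(s['clock'],s['eef_pos'],np.round(s['tool_rot'],4)); R=s['tool_rot']
print('psi',np.degrees(np.arctan2(R[1,0],R[0,0])))
for nm,ce,ar,cnt in masks(c):
    if nm=='grn':
        r=rect(c,cnt,.0125); d=np.array([*(r[0]/1e3),0])-s['eef_pos']; print(np.round(ce),ar,r,'tool delta mm',np.round(d@R*1e3,1))
E
python3 gl.py
```

```text
20.25 [0.53281652 0.10963224 0.12756991] [[-4.888e-01  8.724e-01 -6.000e-04]
 [ 8.724e-01  4.888e-01  1.000e-04]
 [ 4.000e-04 -5.000e-04 -1.000e+00]]
psi 119.2603702982301
[148. 159.] 493 (array([440.1,  89.1]), array([11.4, 32.1]), np.float32(71.7)) tool delta mm [ 27.4 -90.9 127.6]
[257. 190.] 607 (array([533.4, 109.9]), array([11.3, 40.9]), np.float32(119.3)) tool delta mm [-1.000e-01  7.000e-01  1.276e+02]
```

Call:
jog_arm:
  increments:
    - [[0,1,40],0]
    - [[0,1,75],0]
    - [[0,1,100],0]
    - [[0,1,113],0]
    - [[0,1,119],0]
    - [[0,1,121.5],0]
    - [[0,1,121.5],0]

```text
clock: 20.83
eef_pos: [0.5341, 0.1102, 0.0063]
tool_rot: [[-0.491, 0.871, -0.0], [0.871, 0.491, 0.0], [0.0, -0.0, -1.0]]
contact_force: [0.1, -0.2, -0.4]
grip_width: 0.0359
grip_force: 0.0
```

Call:
jog_arm:
  increments:
    - [[0,0,0],0]
    - [[0,0,0],0]
    - [[0,0,0],0]
    - [[0,0,0],0]
    - [[0,0,0],0]
  jaw: 2

```text
clock: 21.25
eef_pos: [0.535, 0.1102, 0.0077]
tool_rot: [[-0.491, 0.871, 0.002], [0.871, 0.491, 0.0], [-0.001, 0.002, -1.0]]
contact_force: [-1.0, 0.2, 6.6]
grip_width: 0.0083
grip_force: 59.1
```

Call:
jog_arm:
  increments:
    - [[0,0,-25],0]
    - [[0,0,-60],0]
    - [[0,0,-90],0]
    - [[-101,-185.5,-90],22.5]
    - [[-101,-185.5,-90],22.5]
    - [[-101,-185.5,-90],22.5]
    - [[-101,-185.5,-90],22.5]
    - [[-101,-185.5,-90],22.5]
    - [[-101,-185.5,-90],22.5]
    - [[-101,-185.5,-90],22.5]
    - [[-101,-185.5,-90],22.5]
    - [[-101,-185.5,-90],22.5]
    - [[-101,-185.5,-90],22.5]
    - [[-101,-185.5,-90],22.5]

```text
clock: 22.42
eef_pos: [0.4227, -0.068, 0.0963]
tool_rot: [[-0.123, 0.992, 0.0], [0.992, 0.123, 0.0], [0.0, 0.0, -1.0]]
contact_force: [0.3, 0.4, 0.1]
grip_width: 0.0084
grip_force: 58.9
```

```bash
cat > gp.py <<'E'
from m import *
c=cam('wrist'); save(c,'wp.png')
s=readout.sense(); print(s['clock'],s['eef_pos'],s['grip_width'],s['contact_force']); R=s['tool_rot']; o=s['eef_pos']
print('psi',np.degrees(np.arctan2(R[1,0],R[0,0])))
for nm,ce,ar,cnt in masks(c):
    if nm=='grn': print('g',np.round(ce),ar,rect(c,cnt,.0125),'held:',rect(c,cnt,o[2]+.005))
    if nm=='yel': print('y',np.round(ce),ar,rect(c,cnt,.009))
E
python3 gp.py
```

```text
22.4667 [ 0.42257949 -0.06808699  0.09630008] 0.008238101391537196 [0.50625728 0.61683052 0.48530154]
psi 97.053992747084
y [391. 170.] 710 (array([521.4, -31.2]), array([ 8.6, 69.5]), np.float32(5.3))
y [256. 194.] 1300 (array([423.2, -68.5]), array([21.8, 47.9]), np.float32(96.3))
y [305. 203.] 1328 (array([461.2, -64.8]), array([22.2, 37.6]), np.float32(96.8))
y [306. 281.] 126 (array([ 473.1, -132. ]), array([ 5.6, 22.5]), np.float32(130.3))
y [383. 280.] 242 (array([ 535.7, -125.8]), array([16.7, 42.2]), np.float32(176.5))
g [256. 254.] 1601 (array([ 429. , -115.2]), array([18.9, 74.1]), np.float32(97.1)) held: (array([423. , -67.4]), array([11.5, 45.1]), np.float32(97.1))
```

Call:
jog_arm:
  increments:
    - [[0,0,30],0]
    - [[0,0,58],0]
    - [[0,0,70],0]
    - [[0,0,75],0]
    - [[0,0,77.5],0]
    - [[0,0,78.5],0]
    - [[0,0,78.5],0]

```text
clock: 23.05
eef_pos: [0.4226, -0.069, 0.0182]
tool_rot: [[-0.121, 0.993, 0.001], [0.993, 0.121, -0.0], [-0.0, 0.001, -1.0]]
contact_force: [-0.4, 0.2, -1.0]
grip_width: 0.0085
grip_force: 58.9
```

Call:
jog_arm:
  increments:
    - [[0,0,0.5],0]
    - [[0,0,1],0]
    - [[0,0,1.5],0]
    - [[0,0,1.5],0]

```text
clock: 23.38
eef_pos: [0.4223, -0.0691, 0.0167]
tool_rot: [[-0.121, 0.993, 0.001], [0.993, 0.121, -0.0], [-0.0, 0.001, -1.0]]
contact_force: [0.1, -0.0, 2.0]
grip_width: 0.0081
grip_force: 59.1
```

Call:
jog_arm:
  increments:
    - [[0,0,0],0]
    - [[0,0,0],0]
    - [[0,0,0],0]
    - [[0,0,-5],0]
    - [[0,0,-30],0]
    - [[0,0,-70],0]
    - [[0,0,-110],0]
    - [[155,37,-112],24]
    - [[155,37,-112],24]
    - [[155,37,-112],24]
    - [[155,37,-112],24]
    - [[155,37,-112],24]
    - [[155,37,-112],24]
    - [[155,37,-112],24]
    - [[155,37,-112],24]
  jaw: 27

```text
clock: 24.63
eef_pos: [0.4396, 0.0889, 0.1284]
tool_rot: [[0.292, 0.956, -0.0], [0.956, -0.292, -0.0], [-0.0, -0.0, -1.0]]
contact_force: [-0.2, -0.5, -0.4]
grip_width: 0.027
grip_force: 0.0
```

```bash
python3 gl.py
```

```text
24.6833 [0.43970895 0.08854788 0.12836058] [[ 2.935e-01  9.560e-01 -4.000e-04]
 [ 9.560e-01 -2.935e-01 -3.000e-04]
 [-4.000e-04 -3.000e-04 -1.000e+00]]
psi 72.93407929176327
[255. 191.] 439 (array([438.9,  88.6]), array([10.4, 31.3]), np.float32(73.3)) tool delta mm [-1.000e-01 -8.000e-01  1.284e+02]
[284. 337.] 309 (array([421.5, -67.3]), array([12.6, 35.6]), np.float32(98.3)) tool delta mm [-154.3   28.4  128.4]
```

Call:
jog_arm:
  increments:
    - [[0,-1,40],0]
    - [[0,-1,75],0]
    - [[0,-1,100],0]
    - [[0,-1,114],0]
    - [[0,-1,120],0]
    - [[0,-1,122],0]
    - [[0,-1,122],0]
  jaw: 36

```text
clock: 25.27
eef_pos: [0.4392, 0.089, 0.0064]
tool_rot: [[0.295, 0.956, -0.0], [0.956, -0.295, 0.0], [-0.0, -0.0, -1.0]]
contact_force: [0.5, 0.4, -0.6]
grip_width: 0.0358
grip_force: 0.0
```

Call:
jog_arm:
  increments:
    - [[0,0,0],0]
    - [[0,0,0],0]
    - [[0,0,0],0]
    - [[0,0,0],0]
    - [[0,0,0],0]
  jaw: 2

```text
clock: 25.68
eef_pos: [0.44, 0.0895, 0.0075]
tool_rot: [[0.293, 0.956, 0.002], [0.956, -0.293, -0.0], [0.001, 0.002, -1.0]]
contact_force: [-0.1, -1.4, 6.9]
grip_width: 0.0085
grip_force: 58.9
```

Call:
jog_arm:
  increments:
    - [[0,0,-25],0]
    - [[0,0,-60],0]
    - [[0,0,-90],0]
    - [[-140,66,-90],-24]
    - [[-140,66,-90],-24]
    - [[-140,66,-90],-24]
    - [[-140,66,-90],-24]
    - [[-140,66,-90],-24]
    - [[-140,66,-90],-24]
    - [[-140,66,-90],-24]
    - [[-140,66,-90],-24]
    - [[-140,66,-90],-24]

```text
clock: 26.68
eef_pos: [0.4604, -0.0621, 0.0963]
tool_rot: [[-0.122, 0.993, -0.001], [0.993, 0.122, 0.001], [0.001, -0.001, -1.0]]
contact_force: [1.3, -0.4, -0.3]
grip_width: 0.0081
grip_force: 58.9
```

```bash
python3 gp.py
```

```text
26.7333 [ 0.46050451 -0.06212933  0.09629633] 0.008915298139526635 [-0.57937625 -0.05563211  0.44652502]
psi 97.00677337891835
y [342. 172.] 725 (array([520.8, -30.6]), array([10.1, 70.2]), np.float32(3.2))
y [208. 200.] 863 (array([422.9, -69.4]), array([22.3, 49.1]), np.float32(96.9))
y [256. 204.] 1315 (array([460.9, -64.8]), array([22. , 36.7]), np.float32(97.0))
y [206. 281.] 119 (array([ 427.4, -137.1]), array([ 5.6, 21.7]), np.float32(63.8))
y [334. 280.] 223 (array([ 532., -124.]), array([13.2, 40.2]), np.float32(8.0))
y [262. 301.] 161 (array([ 477.2, -150.9]), array([ 6.1, 22.4]), np.float32(97.2))
g [205. 208.] 807 (array([422.5, -71.7]), array([11.8, 43.1]), np.float32(97.1)) held: (array([433.9, -38.6]), array([ 7.2, 26.2]), np.float32(97.1))
g [256. 258.] 1224 (array([ 466.7, -111.2]), array([18.9, 58.1]), np.float32(97.0)) held: (array([460.8, -62.6]), array([11.5, 35.4]), np.float32(97.0))
```

Call:
jog_arm:
  increments:
    - [[-1,0,30],0]
    - [[-1,0,58],0]
    - [[-1,0,70],0]
    - [[-1,0,75],0]
    - [[-1,0,77.5],0]
    - [[-1,0,78.5],0]
    - [[-1,0,78.5],0]

```text
clock: 27.32
eef_pos: [0.4617, -0.0644, 0.0183]
tool_rot: [[-0.121, 0.993, 0.001], [0.993, 0.121, -0.0], [-0.0, 0.001, -1.0]]
contact_force: [1.2, -0.4, -0.3]
grip_width: 0.0088
grip_force: 58.9
```

Call:
jog_arm:
  increments:
    - [[0,0,0.5],0]
    - [[0,0,1],0]
    - [[0,0,1.5],0]
    - [[0,0,1.5],0]

```text
clock: 27.65
eef_pos: [0.4614, -0.0647, 0.0167]
tool_rot: [[-0.121, 0.993, 0.001], [0.993, 0.121, -0.0], [-0.0, 0.001, -1.0]]
contact_force: [-0.5, -0.8, 0.0]
grip_width: 0.0087
grip_force: 58.9
```

Call:
jog_arm:
  increments:
    - [[0,0,0.5],0]
    - [[0,0,0.5],0]

```text
clock: 27.82
eef_pos: [0.4614, -0.0647, 0.0165]
tool_rot: [[-0.121, 0.993, 0.001], [0.993, 0.121, -0.0], [-0.0, 0.001, -1.0]]
contact_force: [-1.2, 0.1, 9.2]
grip_width: 0.0089
grip_force: 60.0
```

Call:
jog_arm:
  increments:
    - [[0,0,0],0]
    - [[0,0,0],0]
    - [[0,0,0],0]
    - [[0,0,-5],0]
    - [[0,0,-30],0]
    - [[0,0,-70],0]
    - [[0,0,-110],0]
    - [[0,30,-170],0]
    - [[0,30,-170],0]
    - [[0,30,-170],0]
    - [[0,30,-170],0]
    - [[0,30,-170],0]
  jaw: 27

```text
clock: 28.82
eef_pos: [0.4898, -0.0607, 0.1852]
tool_rot: [[-0.121, 0.993, -0.002], [0.993, 0.121, 0.0], [0.001, -0.002, -1.0]]
contact_force: [-0.2, -1.0, -0.6]
grip_width: 0.0269
grip_force: 0.0
```

```bash
python3 - <<'E'
from m import *
c=cam('wrist'); d=cam('scene'); pickle.dump((c,d),open('fin.pkl','wb'))
a=cv2.cvtColor(c['frame'],cv2.COLOR_RGB2BGR)[110:340,120:390]; b=cv2.cvtColor(d['frame'],cv2.COLOR_RGB2BGR)[210:330,185:310]
cv2.imwrite('pics/fin.png',np.hstack([cv2.resize(a,(410,350),interpolation=cv2.INTER_CUBIC),cv2.resize(b,(364,350),interpolation=cv2.INTER_CUBIC)]))
s=readout.sense(); print(s['clock'],s['eef_pos'],s['grip_width'])
for nm,ce,ar,cnt in masks(c):
    if nm=='grn': print('g',np.round(ce),ar,rect(c,cnt,.0215))
    if nm=='yel': print('y',np.round(ce),ar,rect(c,cnt,.009))
E
```

```text
28.9167 [ 0.48899356 -0.06054381  0.18425747] 0.026746053122054067
y [304. 164.] 815 (array([524.3, -57.1]), array([60. , 69.3]), np.float32(7.1))
y [193. 172.] 481 (array([422.7, -69.3]), array([22. , 49.5]), np.float32(96.2))
y [228. 172.] 432 (array([460.4, -64.5]), array([21.8, 36.6]), np.float32(96.1))
y [216. 238.] 541 (array([ 453.3, -140.3]), array([41. , 59.9]), np.float32(167.8))
y [288. 238.] 248 (array([ 531.3, -131.3]), array([27.3, 45.4]), np.float32(13.6))
g [190. 178.] 436 (array([423.8, -69.2]), array([11.3, 41.5]), np.float32(96.1))
g [228. 180.] 325 (array([462.3, -66.4]), array([11.2, 31.1]), np.float32(96.9))
```

View pics/fin.png

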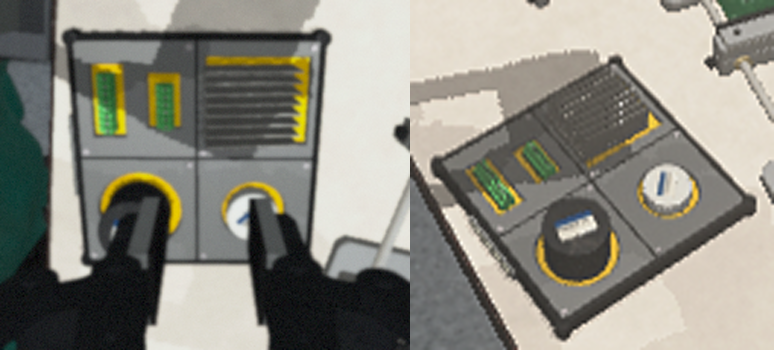

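The blocks, jar and tin are in place. The heat sink shows about 9 mm of yellow on its right, (295–308, 100), and none on its left at 205, so its rear end may be on the rim. I take closer views before mending it.

Call:
jog_arm:
  increments:
    - [[-75,0,0],0]
    - [[-75,0,0],0]
    - [[-75,0,0],0]
    - [[-75,0,0],0]
  jaw: 70

```text
clock: 29.25
eef_pos: [0.499, -0.1364, 0.1843]
tool_rot: [[-0.118, 0.993, -0.003], [0.993, 0.118, 0.001], [0.002, -0.003, -1.0]]
contact_force: [0.4, 0.9, 0.1]
grip_width: 0.0701
grip_force: 0.0
```

```bash
python3 -c "
from m import *
c=cam('wrist');pickle.dump(c,open('a.pkl','wb'));print(readout.sense()['eef_pos'],-c['R'].T@c['t'])"
```

```text
[ 0.49860609 -0.13526463  0.18436185] [ 0.49088415 -0.06154765  0.32743726]
```

Call:
jog_arm:
  increments:
    - [[0,-80,40],0]
    - [[0,-80,40],0]
    - [[0,-80,40],0]
    - [[0,-80,40],0]

```text
clock: 29.63
eef_pos: [0.4149, -0.1421, 0.1435]
tool_rot: [[-0.12, 0.993, -0.008], [0.993, 0.12, 0.004], [0.005, -0.007, -1.0]]
contact_force: [-0.1, -0.6, 0.3]
grip_width: 0.0701
grip_force: 0.0
```

```bash
python3 - <<'E'
from m import *
b=cam('wrist');pickle.dump(b,open('b.pkl','wb'));print(readout.sense()['eef_pos'],-b['R'].T@b['t'])
a=pickle.load(open('a.pkl','rb')); w=pickle.load(open('w6.pkl','rb')); d=pickle.load(open('fin.pkl','rb'))[1]
ims=[]
for n,c in [('a',a),('b',b),('w6',w),('sc',d)]:
    u,v=proj(c,[.523,-.0565,.02]); h=36 if n in('w6',) else (62 if n!='sc' else 30); x0,y0=int(max(0,min(512-2*h,u-h))),int(max(0,v-h)); print(n,x0,y0,h)
    ims.append(cv2.resize(cv2.cvtColor(np.ascontiguousarray(c['frame'][y0:y0+2*h,x0:x0+2*h]),cv2.COLOR_RGB2BGR),(300,300),interpolation=cv2.INTER_CUBIC))
cv2.imwrite('pics/hs.png',np.vstack([np.hstack(ims[:2]),np.hstack(ims[2:])]))
E
```

```text
[ 0.41823901 -0.14334759  0.14476518] [ 0.40732594 -0.06763991  0.28686387]
a 229 36 62
b 336 44 62
w6 216 156 36
sc 221 218 30
```

View pics/hs.png

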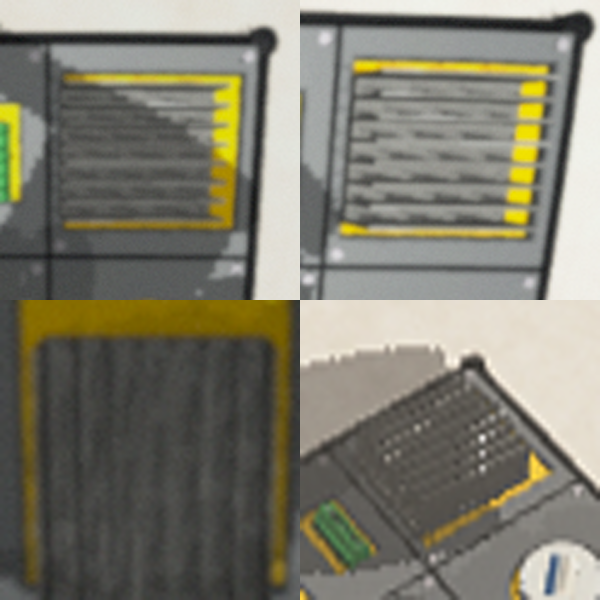

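In views a and b the front gap is wide: base front edge at columns 215 and 518, pocket edge at 237 and 540. The left fin ends are at columns 62 and 357. Triangulate these.

```bash
python3 - <<'E'
from m import *
a=pickle.load(open('a.pkl','rb'));b=pickle.load(open('b.pkl','rb'))
S=124/300
A=lambda x,y:(a,229+x*S,36+y*S); B=lambda x,y:(b,336+(x-300)*S,44+y*S)
xh=np.array([.993,.118,0]); yh=np.array([-.118,.993,0]); o=np.array([.5227,-.0567,0])
loc=lambda X:np.round([(X-o)@xh*1e3,(X-o)@yh*1e3,X[2]*1e3],1)
for n,p,q in [('front base',(215,150),(516,150)),('rear',(62,150),(352,150)),('fin front tips top',(228,150),(548,150))]:
    X,r=tri([A(*p),B(*q)]); print(n,loc(X),np.round(np.array(r)*1e3,1))
for n,f,l in [('a',A,[(215,150),(62,150),(237,150),(62,78),(240,78)]),('b',B,[(516,150),(352,150),(540,150),(357,100),(355,66),(548,70)])]:
    for p in l: print(n,p,'z9',loc(onz(*f(*p),.009)),'z12',loc(onz(*f(*p),.012)),'z35',loc(onz(*f(*p),.035)))
# horizontal profile of row in b and a: yellow extents per row
for n,c,z in [('a',a,.009),('b',b,.009)]:
    hsv=cv2.cvtColor(np.ascontiguousarray(c['frame']),cv2.COLOR_RGB2HSV); m=cv2.inRange(hsv,(20,110,70),(34,255,255))
    x0,y0=(229,36) if n=='a' else (336,44)
    for r in range(y0+28,y0+98,5):
        k=np.where(m[r,x0+20:x0+112])[0]+x0+20
        if len(k): print(n,r,len(k),k.min(),k.max(),loc(onz(c,k.min()-.5,r,z))[:2],loc(onz(c,k.max()+.5,r,z))[:2])
E
```

```text
front base [26.3  1.  13.1] [0.2 0.2]
rear [-34.4   0.3  20.1] [0.5 0.5]
fin front tips top [27.9  1.1 31.1] [0.1 0.1]
a (215, 150) z9 [27.1  1.1  9. ] z12 [26.5  1.1 12. ] z35 [22.3  1.  35. ]
a (62, 150) z9 [-34.5   0.9   9. ] z12 [-34.4   0.9  12. ] z35 [-34.3   0.7  35. ]
a (237, 150) z9 [36.   1.2  9. ] z12 [35.3  1.2 12. ] z35 [30.4  1.  35. ]
a (62, 78) z9 [-34.4  28.3   9. ] z12 [-34.4  28.   12. ] z35 [-34.3  25.9  35. ]
a (240, 78) z9 [35.6 28.7  9. ] z12 [35.  28.4 12. ] z35 [30.1 26.2 35. ]
b (516, 150) z9 [28.4  0.8  9. ] z12 [26.9  0.8 12. ] z35 [14.9  1.  35. ]
b (352, 150) z9 [-31.1  -0.3   9. ] z12 [-32.   -0.3  12. ] z35 [-39.   -0.1  35. ]
b (540, 150) z9 [37.3  1.   9. ] z12 [35.7  1.  12. ] z35 [23.   1.1 35. ]
b (357, 100) z9 [-30.7  16.6   9. ] z12 [-31.6  16.5  12. ] z35 [-38.7  15.3  35. ]
b (355, 66) z9 [-32.3  27.9   9. ] z12 [-33.2  27.6  12. ] z35 [-40.2  25.5  35. ]
b (548, 70) z9 [36.3 28.2  9. ] z12 [34.7 28.  12. ] z35 [22.1 25.9 35. ]
a 69 69 256 328 [-33.6  27.6] [35.9 28. ]
a 74 11 318 328 [25.6 23.3] [36.2 23.4]
a 79 6 323 328 [30.7 18.8] [36.5 18
[... 266 characters left out ...]
5.5 -14.1] [ 36.4 -14. ]
a 119 5 321 325 [ 30.7 -18.9] [ 35.7 -18.8]
a 124 11 315 325 [ 25.  -23.8] [ 36.  -23.7]
a 129 71 255 325 [-34.6 -28.9] [ 36.3 -28.6]
b 72 68 358 439 [-33.3  27.3] [37.1 29. ]
b 77 8 429 436 [28.  24.7] [35.  24.9]
b 82 11 427 437 [26.8 20.6] [36.5 20.9]
b 87 10 427 436 [27.3 16.5] [36.2 16.8]
b 92 10 426 435 [27.  12.4] [35.9 12.6]
b 97 11 425 435 [26.7  8.3] [36.5  8.5]
b 102 2 429 432 [30.8  4.2] [34.4  4.3]
b 107 11 424 434 [27.  -0.1] [36.8  0.1]
b 117 11 422 432 [26.3 -8.6] [36.3 -8.4]
b 122 10 422 431 [ 26.9 -12.9] [ 36.  -12.7]
b 127 11 421 431 [ 26.6 -17.2] [ 36.7 -17. ]
b 132 10 421 430 [ 27.3 -21.6] [ 36.4 -21.4]
b 137 7 356 362 [-30.5 -26.7] [-24.3 -26.7]
```

```bash
python3 - <<'E'
from m import *
b=pickle.load(open('b.pkl','rb')); d=pickle.load(open('fin.pkl','rb'))[1]
xh=np.array([.993,.118,0]); yh=np.array([-.118,.993,0]); o=np.array([.5227,-.0567,0])
P=lambda c,x,y,z:np.round(proj(c,o+xh*x/1e3+yh*y/1e3+[0,0,z/1e3]),1)
for y in (24,0,-24): print(y,'rim z14 -35',P(b,-35,y,14),'top z35 -34',P(b,-34,y,35),'top z40 -35',P(b,-35,y,40),'floor',P(b,-34,y,9),'front top',P(b,26,y,35))
g=cv2.cvtColor(np.ascontiguousarray(b['frame']),cv2.COLOR_RGB2GRAY)
for r in range(66,146,3): print(r,g[r,350:374].tolist())
E
```

```text
24 rim z14 -35 [357.   75.6] top z35 -34 [366.6  73.5] top z40 -35 [367.5  72.9] floor [356.4  76.1] front top [443.1  75.6]
0 rim z14 -35 [354.7 105.6] top z35 -34 [363.9 106. ] top z40 -35 [364.7 106.1] floor [354.1 105.5] front top [438.7 107.6]
-24 rim z14 -35 [352.4 134.4] top z35 -34 [361.1 137.1] top z40 -35 [361.8 137.8] floor [351.9 133.8] front top [434.2 138.2]
66 [125, 92, 104, 134, 156, 163, 163, 158, 153, 146, 150, 148, 147, 147, 147, 145, 144, 147, 150, 150, 148, 150, 149, 150]
69 [119, 88, 105, 137, 156, 159, 157, 156, 161, 171, 175, 173, 171, 173, 170, 168, 167, 166, 158, 159, 162, 161, 162, 155]
72 [105, 86, 108, 139, 150, 147, 142, 145, 160, 178, 181, 181, 182, 184, 180, 181, 178, 168, 156, 161, 173, 182, 186, 185]
75 [101, 83, 118, 151, 158, 156, 136, 110, 90, 89, 91, 91, 89, 89, 87, 82, 87, 79, 82, 85, 88, 90, 92, 89]
78 [89, 91, 130, 154, 157, 146, 127, 97, 102, 132, 151, 156, 153, 151, 150, 150, 147, 152, 154, 152, 153, 155, 153, 154]
81 [83, 95, 130, 148, 150, 142, 123, 100, 107, 139, 149, 144, 140, 134, 130, 123, 114, 101, 103, 121, 138, 150, 152, 153]
84 [84
[... 1823 characters left out ...]
2, 97, 125, 141, 141, 134, 126, 122, 112, 107, 101, 116, 141, 158, 161, 161, 161, 162, 159, 161, 163]
132 [85, 81, 75, 80, 108, 130, 144, 145, 142, 136, 127, 118, 116, 117, 117, 119, 120, 123, 128, 137, 144, 149, 148, 149]
135 [96, 87, 88, 91, 102, 101, 98, 97, 92, 91, 84, 81, 80, 76, 77, 77, 74, 77, 75, 79, 84, 84, 80, 83]
138 [121, 143, 164, 185, 195, 195, 194, 192, 182, 172, 164, 155, 141, 139, 154, 166, 174, 174, 175, 171, 170, 176, 174, 178]
141 [151, 145, 136, 129, 134, 137, 133, 127, 118, 116, 120, 126, 124, 125, 123, 125, 127, 126, 128, 129, 129, 130, 134, 135]
144 [162, 162, 162, 161, 160, 160, 159, 159, 160, 158, 154, 155, 156, 152, 153, 155, 152, 152, 152, 151, 145, 149, 151, 149]
```

The base front edge sits at +26 mm in a pocket ending at +36 mm, so the heat sink is against (or on) the rear wall. I regrip it and shift it about 4 mm forward.

Call:
jog_arm:
  increments:
    - [[75,109.5,0],90.2]
    - [[75,109.5,0],90.2]
    - [[75,109.5,0],90.2]
    - [[75,109.5,0],90.2]
    - [[75,109.5,0],90.2]
    - [[75,109.5,0],90.2]
    - [[75,109.5,0],90.2]
    - [[75,109.5,0],90.2]
    - [[75,109.5,0],90.2]
    - [[75,109.5,0],90.2]
    - [[75,109.5,0],90.2]
    - [[75,109.5,0],90.2]
    - [[75,109.5,0],90.2]
    - [[75,109.5,0],90.2]
    - [[75,109.5,0],90.2]
  jaw: 66

```text
clock: 30.93
eef_pos: [0.5216, -0.0568, 0.1462]
tool_rot: [[0.993, 0.122, 0.001], [0.122, -0.993, 0.0], [0.001, 0.0, -1.0]]
contact_force: [0.1, 0.1, 1.3]
grip_width: 0.0661
grip_force: 0.0
```

```bash
cat > hs.py <<'E'
from m import *
c=cam('wrist'); s=readout.sense(); R=s['tool_rot']; print(s['clock'],s['eef_pos'],'psi',np.degrees(np.arctan2(R[1,0],R[0,0])),s['contact_force'],-c['R'].T@c['t'])
xh=np.array([.993,.118,0]); yh=np.array([-.118,.993,0]); o=np.array([.5227,-.0567,0])
loc=lambda X:np.round([(X-o)@xh*1e3,(X-o)@yh*1e3],1)
print('TCP local',loc(s['eef_pos']))
m=cv2.inRange(cv2.cvtColor(np.ascontiguousarray(c['frame']),cv2.COLOR_RGB2HSV),(20,110,70),(34,255,255))
for y in range(-20,21,5):  # front gap, per column
    P=[proj(c,o+xh*x/1e3+yh*y/1e3+[0,0,.009]) for x in np.arange(15,40,.5)]
    k=[x for x,(u,v) in zip(np.arange(15,40,.5),P) if 0<=v<384 and m[int(round(v)),int(round(u))]]
    if k: print('y',y,'front yellow',min(k),max(k))
for x in (-25,-10,0,10):
    P=[(y,proj(c,o+xh*x/1e3+yh*y/1e3+[0,0,.009])) for y in np.arange(-34,34,.5)]
    k=np.array([y for y,(u,v) in P if 0<=v<384 and 0<=u<511.4 and m[int(round(v)),int(round(u))]])
    print('x',x,'left',(k[k>0].min(),k[k>0].max()) if (k>0).any() else None,'right',(k[k<0].min(),k[k<0].max()) if (k<0).any() else None)
E
python3 hs.py
```

```text
30.9833 [ 0.52121773 -0.05685829  0.1461435 ] psi 6.981023442636888 [-0.59982776 -0.24757158 -0.76613656] [ 0.59665845 -0.04752476  0.28934754]
TCP local [-1.5  0. ]
y -20 front yellow 24.0 35.0
y -15 front yellow 24.0 35.0
y -10 front yellow 24.0 35.0
y -5 front yellow 24.0 35.0
y 0 front yellow 24.0 35.0
y 5 front yellow 24.0 35.0
y 10 front yellow 24.0 35.0
y 15 front yellow 24.0 35.0
y 20 front yellow 24.0 35.0
x -25 left (np.float64(28.0), np.float64(30.5)) right (np.float64(-29.5), np.float64(-27.5))
x -10 left (np.float64(27.5), np.float64(30.0)) right (np.float64(-30.0), np.float64(-28.0))
x 0 left (np.float64(27.5), np.float64(29.5)) right (np.float64(-30.0), np.float64(-27.5))
x 10 left (np.float64(27.0), np.float64(30.5)) right (np.float64(-30.5), np.float64(-27.0))
```

The front face's lower edge is at +24 mm, so the rear lower edge is at about -36 mm, past the pocket wall at -35 mm. The rear end is therefore on the rim. Regrip it slightly behind its centre.

Call:
jog_arm:
  increments:
    - [[-9,0,40],0]
    - [[-9,0,80],0]
    - [[-9,0,105],0]
    - [[-9,0,118],0]
    - [[-9,0,125],0]
    - [[-9,0,128],0]
    - [[-9,0,128],0]

```text
clock: 31.57
eef_pos: [0.5118, -0.0584, 0.0178]
tool_rot: [[0.993, 0.118, 0.0], [0.118, -0.993, 0.0], [0.0, -0.0, -1.0]]
contact_force: [0.2, -0.1, -0.4]
grip_width: 0.0658
grip_force: 0.0
```

Call:
jog_arm:
  increments:
    - [[0,0,0],0]
    - [[0,0,0],0]
    - [[0,0,0],0]
    - [[0,0,0],0]
    - [[0,0,0],0]
  jaw: 30

```text
clock: 31.98
eef_pos: [0.5126, -0.0587, 0.0192]
tool_rot: [[0.993, 0.118, 0.003], [0.118, -0.993, -0.001], [0.003, 0.001, -1.0]]
contact_force: [0.5, 0.6, 8.0]
grip_width: 0.0487
grip_force: 62.5
```

Call:
jog_arm:
  increments:
    - [[0,0,-2],0]
    - [[0,0,-4],0]
    - [[3,0,-4],0]
    - [[6,0,-4],0]
    - [[6,0,-4],0]
    - [[6,0,-2],0]
    - [[6,0,0],0]
    - [[6,0,0],0]

```text
clock: 32.65
eef_pos: [0.5172, -0.0578, 0.0183]
tool_rot: [[0.993, 0.117, 0.0], [0.117, -0.993, -0.0], [0.0, 0.0, -1.0]]
contact_force: [-3.0, -0.4, 11.2]
grip_width: 0.0489
grip_force: 63.6
```

```bash
python3 hs.py
```

```text
32.7 [ 0.51722565 -0.05778379  0.01833243] psi 6.7440831356854485 [-2.19711013 -0.04107069  9.96947037] [ 0.59257706 -0.0488514   0.16127242]
TCP local [-5.6 -0.4]
y -20 front yellow 29.5 34.5
y -15 front yellow 29.5 34.5
y -10 front yellow 29.5 34.5
y -5 front yellow 29.5 34.5
y 0 front yellow 29.5 34.5
y 5 front yellow 29.5 34.5
y 10 front yellow 29.0 34.5
y 15 front yellow 29.5 34.5
y 20 front yellow 29.5 34.5
x -25 left None right None
x -10 left None right None
x 0 left None right None
x 10 left None right None
```

Call:
jog_arm:
  increments:
    - [[0,0,0.5],0]
    - [[0,0,1],0]
    - [[0,0,1],0]

```text
clock: 32.95
eef_pos: [0.5171, -0.0578, 0.018]
tool_rot: [[0.993, 0.117, 0.0], [0.117, -0.993, -0.0], [0.0, 0.0, -1.0]]
contact_force: [-5.0, 0.3, 19.6]
grip_width: 0.049
grip_force: 64.5
```

Call:
jog_arm:
  increments:
    - [[0,0,-1],0]
    - [[0,0,-1],0]
    - [[0,0,-1],0]
    - [[0,0,-1],0]
    - [[0,0,-5],0]
    - [[0,0,-20],0]
    - [[0,0,-50],0]
    - [[0,0,-90],0]
    - [[4,0,-128],0]
    - [[4,0,-128],0]
    - [[4,0,-128],0]
  jaw: 64

```text
clock: 33.87
eef_pos: [0.5234, -0.0577, 0.1475]
tool_rot: [[0.993, 0.117, 0.006], [0.117, -0.993, -0.001], [0.006, 0.002, -1.0]]
contact_force: [-0.1, 0.0, -0.9]
grip_width: 0.064
grip_force: 0.0
```

```bash
python3 hs.py
```

```text
33.9167 [ 0.52166971 -0.05730318  0.1456672 ] psi 6.740364994867255 [-0.19738639  1.12609558 -0.54539668] [ 0.59799425 -0.04861362  0.29088475]
TCP local [-1.1 -0.5]
y -20 front yellow 28.5 34.5
y -15 front yellow 28.5 35.5
y -10 front yellow 28.5 35.5
y -5 front yellow 28.5 35.5
y 0 front yellow 29.5 35.5
y 5 front yellow 28.5 35.5
y 10 front yellow 28.5 35.5
y 15 front yellow 28.5 35.5
y 20 front yellow 28.5 35.5
x -25 left (np.float64(27.0), np.float64(30.0)) right (np.float64(-30.5), np.float64(-28.0))
x -10 left (np.float64(26.5), np.float64(29.5)) right (np.float64(-30.0), np.float64(-27.5))
x 0 left (np.float64(27.0), np.float64(30.5)) right (np.float64(-29.5), np.float64(-27.5))
x 10 left (np.float64(27.0), np.float64(30.0)) right (np.float64(-30.0), np.float64(-28.0))
```

The front gap is now 28.5–35.5 mm and the sides are even. A look from behind confirms whether the rear gap is open.

Call:
jog_arm:
  increments:
    - [[-125,0,-40],0]
    - [[-125,0,-40],0]
    - [[-125,0,-40],0]
    - [[-125,0,-40],0]
    - [[-125,0,-40],0]
    - [[-125,0,-40],0]

```text
clock: 34.42
eef_pos: [0.3971, -0.0719, 0.1842]
tool_rot: [[0.993, 0.116, -0.0], [0.116, -0.993, 0.0], [-0.0, -0.0, -1.0]]
contact_force: [0.2, -0.7, -0.6]
grip_width: 0.0644
grip_force: 0.0
```

```bash
cat > rear.py <<'E'
from h import *
c=cam('wrist'); s=readout.sense(); print(s['eef_pos'],-c['R'].T@c['t'])
xh=np.array([.993,.118,0]); yh=np.array([-.118,.993,0]); o=np.array([.5227,-.0567,0])
hsv=cv2.cvtColor(np.ascontiguousarray(c['frame']),cv2.COLOR_RGB2HSV)
m=cv2.inRange(hsv,(20,90,50),(34,255,255))
for y in range(-24,25,6):
    X=np.arange(-42,-20,.5); k=[x for x in X for u,v in [proj(c,o+xh*x/1e3+yh*y/1e3+[0,0,.009])] if 0<=v<384 and 0<=u<511 and m[int(round(v)),int(round(u))]]
    F=np.arange(10,40,.5); q=[x for x in F for u,v in [proj(c,o+xh*x/1e3+yh*y/1e3+[0,0,.009])] if 0<=v<384 and m[int(round(v)),int(round(u))]]
    print(y,'rear yellow',(min(k),max(k)) if k else None,'front',(min(q),max(q)) if q else None)
E
python3 rear.py
```

```text
[ 0.3979613  -0.07206811  0.18422944] [ 0.47251059 -0.06314617  0.327171  ]
-24 rear yellow (np.float64(-34.0), np.float64(-30.0)) front (np.float64(30.0), np.float64(35.5))
-18 rear yellow (np.float64(-34.0), np.float64(-30.0)) front (np.float64(32.0), np.float64(35.5))
-12 rear yellow (np.float64(-34.0), np.float64(-30.0)) front (np.float64(32.0), np.float64(34.5))
-6 rear yellow (np.float64(-34.0), np.float64(-30.0)) front (np.float64(31.0), np.float64(36.5))
0 rear yellow (np.float64(-34.0), np.float64(-30.0)) front (np.float64(31.0), np.float64(36.5))
6 rear yellow (np.float64(-34.0), np.float64(-30.0)) front (np.float64(31.0), np.float64(36.5))
12 rear yellow (np.float64(-34.0), np.float64(-30.0)) front (np.float64(31.0), np.float64(35.5))
18 rear yellow (np.float64(-34.0), np.float64(-30.0)) front (np.float64(34.5), np.float64(34.5))
24 rear yellow (np.float64(-34.0), np.float64(-29.5)) front (np.float64(31.0), np.float64(35.5))
```

The rear gap is open across the whole width, so the heat sink lies flat inside its pocket. The other parts met the floor at the expected heights.

```bash
python3 -c "
from plant import arm
print(arm.hand_in())"
```

```text
the job is handed in; nothing more can be done
None
```

All five parts are in their pockets and the job is handed in at about 34 s; the heat sink first landed on its pocket rim and was regripped and reseated, and I did not touch the screwdriver or the turquoise jar.

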